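# Tighten the prize cup's clamp screw with a flipped hex key

### The job

The gold prize cup is held to its wooden plinth by a steel strap whose cap screw is only part tightened. Take the hex key from its stand, where it is parked long arm down, flip it so that the short arm goes fully down into the screw's socket, and with the long arm as the lever turn the stiff screw clockwise until it is fully home against its stop. Then leave the key lying in the cardboard tray, without shifting or upsetting the other things on the table.

Things in the scene. Friction and masses are not known exactly. Their poses are not given: they have to be found in the camera images.
- key: Steel L hex key, 0.19 to 0.25 kg, hexagonal bar 12 mm across flats, red tape round its long arm 64 to 86 mm from the bend. Origin: where the centre lines meet at the bend; x along the long arm (160 mm to its end), -z along the short arm (65 mm); two flats of each arm face +-y. Starts long arm down in the stand, leaning up to 2 degrees, short arm 170 mm up, pointing away from the robot or sideways.
- key_short_tip (a point): centre of the end face of the key's short arm; the last 3 mm is only 9 mm across flats
- key_long_tip (a point): centre of the end face of the key's long arm; the last 3 mm is only 9 mm across flats
- stand: fixed pale wooden block 70 x 70 x 60 mm high with one upright hole, 15 mm across and 50 mm deep, in the middle of its top, where the key is parked. Origin: centre of its underside.
- plinth: fixed dark wooden plinth, 250 mm (its x) x 120 (its y) x 40 high. Origin: centre of its underside. The fixed gold cup stands 72 mm from the centre towards -x, bowl 80 mm across, 118 over its handles (along y), rim 170 mm above the table. A steel strap 30 mm wide, its top 58 mm above the table, runs from the cup's foot to the upright cap screw 72 mm from the centre towards +x.
- screw (a joint): angle of the cap screw, rad: grows clockwise seen from above; starts at 0 to 0.3, stop (fully home) at 1.0, stays where left. Stiff: 0.7 N m. Steel round head 28 mm across, 20 high, its top 78 mm above the table, hexagonal socket 13.5 mm across flats, 16 deep, bevelled mouth. Red marks on the head and strap meet when it is home.
- socket (a point): centre of the mouth of the screw's socket; axes turn with the screw, z up. Two socket flats face its +-y, so the key enters with its own y axis along this y or turned by a multiple of 60 degrees, with about 0.15 rad of play either way; the mouth has a 3 mm bevel. Here x, y match the plinth's at angle 0
- socket_floor (a point): centre of the floor of the screw's socket, 16 mm below the mouth; the key is fully seated when the end of its short arm is here; ease the lever back a little before drawing the key out, as under load it binds
- tray: fixed open cardboard tray 250 mm (its x) x 170 mm (its y) x 40 mm high, walls and floor 5 mm. Origin: centre of its underside.
- paper_cup1: bystander, leave alone: white paper tea cup with a green band, 72 mm across the rim, 88 high. Origin: centre of its underside.
- paper_cup2: bystander, leave alone: white paper tea cup with a red band, 72 mm across the rim, 88 high. Origin: centre of its underside.
- spool: bystander, leave alone: wooden kite-line spool with red line, 60 mm across, 50 high. Origin: centre of its underside.
- glue: bystander, leave alone: white glue jar with a red cap, 42 mm across, 85 high. Origin: centre of its underside.
- flask: bystander, leave alone: green drinks flask, 64 mm across, 200 high. Origin: centre of its underside.
- award: bystander, leave alone: small dark blue award with a gold disc, foot 45 x 75 mm, 114 high. Origin: centre of its underside.
- gift: bystander, leave alone: flat red gift box with a gold band, 85 x 55 x 26 mm. Origin: centre of its underside.
There are look-alikes about, which are no part of the job. What is meant by the key is not pink, and is the larger of those in its own colour.

How it is judged:
By the outcome, as a careful person would: the job done as asked, in the order asked, and still so for the second after the job is handed in, with the robot touching nothing.
It also fails if it takes over 67 s, if anything falls off the work surface, if the arm or the gripper's body presses on something with over 40 N, if the wrist force passes 120 N, or if a joint passes its speed limit or range.

### The arm

A 6-joint arm with a two-finger parallel gripper is mounted at the origin on the work surface. World frame = base frame: x ahead of the robot, y to its left, z up, the work surface at z = 0. Lengths are in mm, angles in rad, forces in N, time in s.
With the tool pointing down it reaches from about 300 to 825 mm from the base axis. Payload 5.4 kg.
Tool frame: the origin (TCP) lies at the very end of the fingers, on their centre line; the grasp point (between the pads) lies bot.grip_point_offset behind it (bot.grip_point_offset is the distance from the TCP to the grasp point, in mm); z points along the fingers, y is the direction in which the jaws open and shut (so a half turn about z gives the same grasp; the last joint's range is limited). The gripper opens to 92 mm and grips with 3 to 60 N. Pads are 20 mm wide; open, the fingers measure 128 mm over their backs; the gripper's body (75 mm by 189 mm) begins 69 mm behind the grasp point.
Start: joints at [-1.368, 0.158, 1.597, -0, 1.386, -0.21], TCP at [230.651, -526.693, 214.601] pointing down, gripper open.
Joint ranges: [-2.91, 2.91], [-0.94, 2.29], [0.18, 2.7], [-1.29, 4.43], [0.17, 2.64], [-3, 3]. Speed limits (rad/s): [2.57, 2.57, 3.14, 3.14, 3.14, 3.14].

### API

Orientations are given as a unit quaternion [w, x, y, z].
In Python, from workcell import bot, viewer, workorder gives the robot as it stands.
- The arm moves only by the tool drive_tool, never from a script. Its argument "rows" is a list of rows, each a list of 3 entries, a list of its own where there are three numbers: the opening, from -1 (shut) to 1 (fully open), then the shift along the tool's x, y, z in m, then the turn, a rotation vector about the tool's x, y, z in rad. A call has exactly 8 rows; each row shifts and turns the commanded pose from where the row before left it, along the tool's axes as they then stand; what a row does not reach is not made up. A row lasts 1/12 s, in which the tool goes at most 41.7 mm and 7.16 degrees, less where a joint would pass 70% of its speed; a pose out of reach is approached as far as the arm can. A call is refused whole if a number of a shift passes 0.0417 or a number of a turn 0.125, either way. A call with a gripper value outside its range is refused whole. The fingers move at their own pace and stop on an object; "grip_force" is the grip in N (left out, the last holds). Time passes only in rows, so rows that do not move let the fingers close, or fill a call up. It gives the time, the measured TCP pose, the force and the opening at its end, in the units of the state.
- bot.state(): the state, without advancing time (a new reading comes with each control period).
- viewer.capture(name): name is "scene" or "top" or "wrist"; returns the picture (420x560x3 uint8, red, green, blue); there is no depth.
- viewer.camera_model(name): a dict with "mtx" (3x3 intrinsics, pixels), "world_to_cam" (4x4, takes a point from world to camera coordinates). Camera axes: x right, y up, looking along -z (the intrinsics and any distortion apply to the point x, -y, -z); pixel columns grow to the right and rows downward; lengths in mm; the calibration is good to about 2 mm. A picture is of the moment at which its call begins: read the wrist's pose just before it. camera_model takes no time and is no camera call; for the wrist camera it gives the pose at the moment of the call.
- workorder.sign_off(): hands the job in, once; it reports no verdict.
Trained networks look in the newest picture that a camera, given by its name, has taken for a name from the list of things; names that differ only in an ending like _2 or _b are one class to them, and where a whole thing is asked for, a point or a joint stands for the part that bears it (a point fixed in the world has none). Each returns a list of dicts, best first, with "p" (0 to 1); they miss things now and then, are a little off and sometimes report something else, mostly with a low value. They report only what shows in the picture. A call takes as long as a camera call. They do not tell look-alikes from the thing itself.
- viewer.look_for(camera, thing): "point" ([column, row] in pixels, amid what is visible of it).
The state is a dict: "clock": time; "q": joint angles; "joint_vel": joint speeds; "joint_torque": joint torques, N m; "eef_pos": TCP position; "orientation": TCP orientation; "ft_force": force on the tool from outside, world axes, zero at the start; "ft_torque": the same for the moment, N m; "width": finger opening in mm.
Only numpy, scipy, OpenCV 4.12 (cv2) and the standard library are available. Lean on these libraries where they do the work, as an engineer would, in place of code of your own. Each camera call takes 0.05 s, during which the arm holds its last target.

## Working session

There is one attempt and no reset: what is moved stays moved. The work goes in short steps, Python scripts to look and compute and a tool call to move; the robot and the scene stay as the last step left them, time stands still between calls to the robot, and variables do not carry over. Pictures are saved under pics/ and viewed, and the job is handed in when it is done.

Besides the shell and the picture viewer there is one more tool, called as name([rows], argument=value, ...), one row to a line, values as JSON. drive_tool: Moves the arm, as the interface text tells. Its arguments: {"type":"object","properties":{"rows":{"type":"array"},"grip_force":{"type":"number"}},"required":["rows"]}

```bash
ls; mkdir -p pics
python3 - <<'E'
from workcell import bot, viewer, workorder
import cv2
print(bot.state(), bot.grip_point_offset)
for n in ["scene","top","wrist"]:
    im=viewer.capture(n); cv2.imwrite(f"pics/{n}0.png",im[:,:,::-1])
    print(n,viewer.camera_model(n))
E
```

```text
pics
{'clock': 0.0, 'q': array([-1.36808987e+00,  1.59030642e-01,  1.59825138e+00,  1.72448469e-05,
        1.38620077e+00, -2.10111854e-01]), 'joint_vel': array([ 0.00181569, -0.00191025, -0.00057873,  0.00028609,  0.00076252,
        0.001897  ]), 'joint_torque': array([ 7.95634096e-04, -3.85578239e+01, -3.22101617e+01,  7.01981317e-02,
        3.80849512e-02, -1.20188879e-04]), 'eef_pos': array([ 230.53419598, -526.06811981,  213.6196851 ]), 'orientation': array([-9.45028202e-04,  9.78773044e-01,  2.04944958e-01,  1.19736621e-05]), 'ft_force': array([-0.36147055, -0.2325335 , -0.65773152]), 'ft_torque': array([ 0.0285777 , -0.02485844, -0.00499038]), 'width': 92.12886997119247} 18.700000000000003
scene {'mtx': array([[389.29318567,   0.        , 279.83985336],
       [  0.        , 389.29318567, 210.70906831],
       [  0.        ,   0.        ,   1.        ]]), 'world_to_cam': array([[-4.87457096e-01,  8.73112503e-01, -7.75473556e-03,
         2.76785856e+02],
       [-7.07810544e-01, -3.89937748e-01,  5.89026983e-01,
         3.02991891e+02],
       [ 5.11262960e-01,  2.92614266
[... 487 characters left out ...]
,
       [-1.02386602e-01,  1.00926866e-02,  9.94693481e-01,
        -1.23967084e+03],
       [ 0.00000000e+00,  0.00000000e+00,  0.00000000e+00,
         1.00000000e+00]])}
wrist {'mtx': array([[342.02861104,   0.        , 283.46790276],
       [  0.        , 342.02861104, 210.0504514 ],
       [  0.        ,   0.        ,   1.        ]]), 'world_to_cam': array([[ 4.02434380e-01, -9.15446042e-01, -2.26138347e-03,
        -5.73719559e+02],
       [ 8.73756476e-01,  3.84842102e-01, -2.97399020e-01,
         3.54028646e+01],
       [ 2.73123032e-01,  1.17707692e-01,  9.54750600e-01,
        -3.93244115e+02],
       [ 0.00000000e+00,  0.00000000e+00,  0.00000000e+00,
         1.00000000e+00]])}
```

View pics/scene0.png

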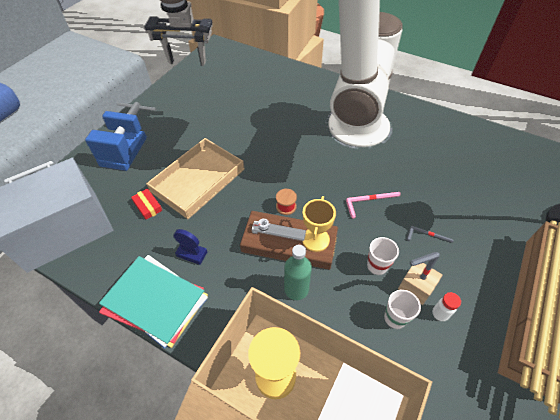

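View pics/top0.png

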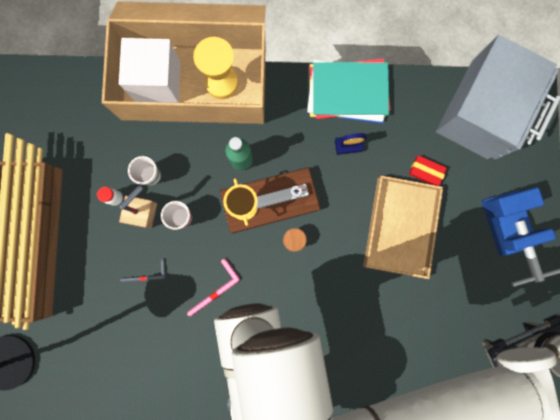

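View pics/wrist0.png

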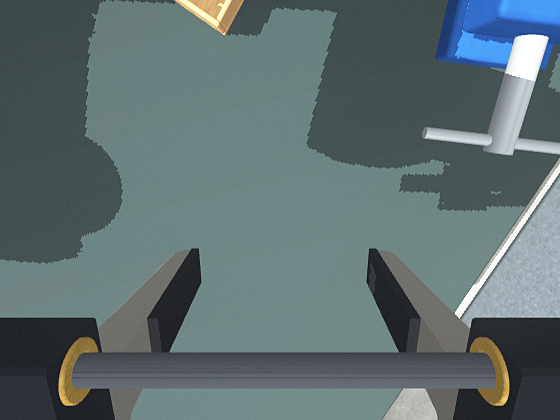

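```bash
cat > h.py <<'E'
import numpy as np, cv2
CM={}
def cm(n):
    from workcell import viewer
    return viewer.camera_model(n)
def proj(n,P,m=None):
    m=m or cm(n); P=np.atleast_2d(np.asarray(P,float))
    c=P@m['world_to_cam'][:3,:3].T+m['world_to_cam'][:3,3]
    q=np.c_[c[:,0],-c[:,1],-c[:,2]]@m['mtx'].T
    return q[:,:2]/q[:,2:]
def ray(n,px,m=None):
    m=m or cm(n); R=m['world_to_cam'][:3,:3];t=m['world_to_cam'][:3,3]
    d=np.linalg.inv(m['mtx'])@[px[0],px[1],1]; d=np.array([d[0],-d[1],-d[2]])
    return -R.T@t, R.T@d
def atz(n,px,z,m=None):
    o,d=ray(n,px,m); return o+d*(z-o[2])/d[2]
def tri(obs):
    A=np.zeros((3,3));b=np.zeros(3)
    for n,px in obs:
        o,d=ray(n,px); d/=np.linalg.norm(d); M=np.eye(3)-np.outer(d,d); A+=M;b+=M@o
    return np.linalg.solve(A,b)
E
python3 - <<'E'
from h import *
from workcell import viewer
for cam in ["top","scene"]:
    for t in ["key","key_short_tip","key_long_tip","stand","plinth","screw","socket","tray"]:
        r=viewer.look_for(cam,t); print(cam,t,[(np.round(x['point'],1).tolist(),round(x['p'],2)) for x in r])
a=cv2.imread("pics/top0.png");b=cv2.imread("pics/scene0.png")
def z(im,x0,y0,w,h,s): return cv2.resize(im[y0:y0+h,x0:x0+w],None,fx=s,fy=s,interpolation=cv2.INTER_CUBIC)
cv2.imwrite("pics/z1.png",z(a,80,140,130,95,6)); cv2.imwrite("pics/z2.png",z(a,210,155,120,90,6))
cv2.imwrite("pics/z3.png",z(b,350,220,120,110,5)); cv2.imwrite("pics/z4.png",z(b,230,185,120,110,5))
E
```

```text
top key [([127.3, 203.3], 0.77), ([222.0, 290.2], 0.6), ([147.1, 275.1], 0.54)]
top key_short_tip [([223.0, 291.3], 0.91), ([128.7, 199.8], 0.71), ([143.7, 275.4], 0.66)]
top key_long_tip [([128.6, 202.3], 0.79), ([148.8, 279.6], 0.75), ([220.4, 285.3], 0.67)]
top stand [([139.5, 212.7], 0.82)]
top plinth [([266.9, 201.5], 0.76)]
top screw [([292.9, 191.4], 0.62)]
top socket [([293.8, 190.2], 0.66)]
top tray [([402.9, 227.5], 0.59), ([427.8, 169.2], 0.21)]
scene key [([426.1, 258.9], 0.69), ([357.3, 198.4], 0.66), ([423.9, 230.3], 0.65), ([285.9, 201.7], 0.22)]
scene key_short_tip [([361.2, 199.7], 0.84), ([422.8, 232.5], 0.72), ([425.1, 259.2], 0.71)]
scene key_long_tip [([426.2, 257.6], 0.84), ([426.3, 230.7], 0.73), ([356.9, 196.1], 0.72)]
scene stand [([417.4, 280.7], 0.75)]
scene plinth [([295.8, 235.8], 0.63)]
scene screw [([285.6, 199.2], 0.73), ([261.1, 223.2], 0.64)]
scene socket [([262.6, 221.7], 0.41)]
scene tray [([196.6, 176.9], 0.67), ([297.9, 275.0], 0.52)]
```

View pics/z1.png

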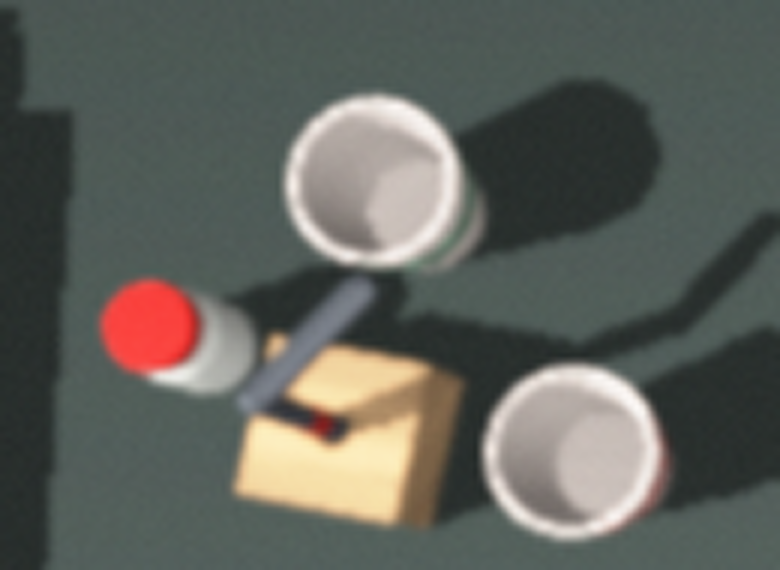

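View pics/z2.png

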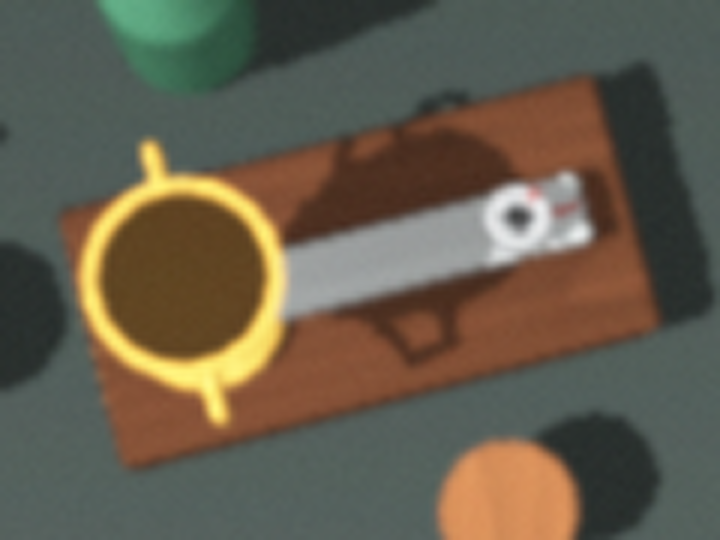

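View pics/z3.png

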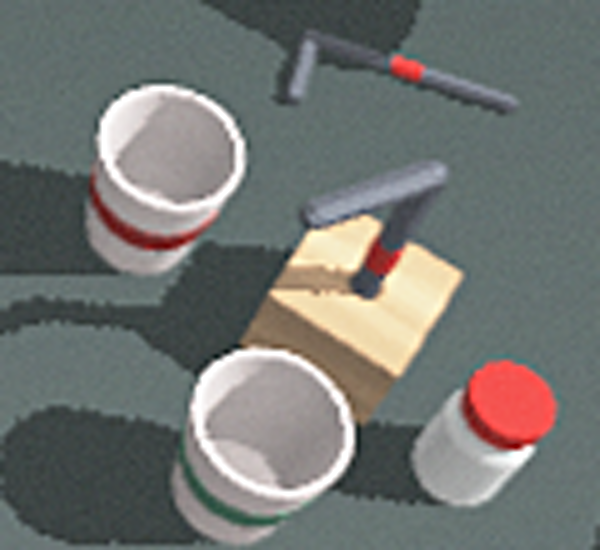

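View pics/z4.png

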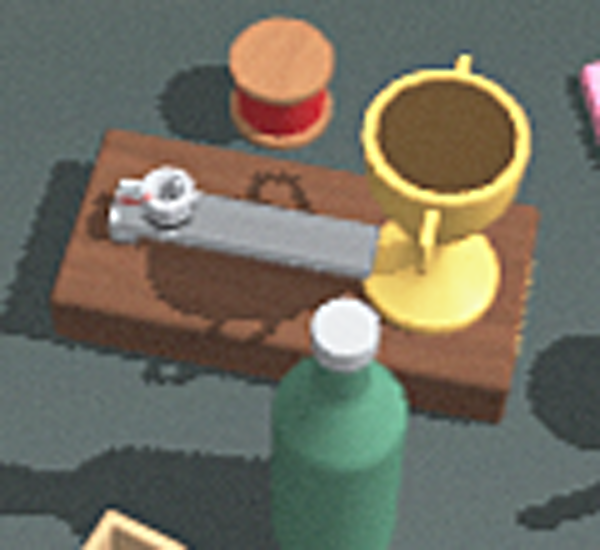

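Run:
```python
from h import *
# key
b=tri([("top",(120.8,207)),("scene",(437.6,254.4))]); s=tri([("top",(140.8,188.3)),("scene",(412,263))])
print("bend",b.round(1),"tip",s.round(1),np.linalg.norm(s-b))
tape=tri([("top",(80+322/6,140+427/6)),("scene",(350+382/5,220+258/5))]);print("tape",tape.round(1))
# stand top corners from z1
for p in [(262,338),(465,380),(400,520),(235,492)]: pass
c=[atz("top",(80+x/6,140+y/6),60) for x,y in [(270,335),(437,372),(403,522),(234,492)]]
print("stand top",np.round(c,0).tolist(),np.mean(c,0).round(1))
# plinth corners
c=[atz("top",(210+x/6,155+y/6),40) for x,y in [(60,212),(590,75),(660,325),(130,468)]]
c=np.array(c);print("plinth",c.round(0).tolist(),c.mean(0).round(1)); d=c[1]-c[0]+c[2]-c[3]; print("ang",np.degrees(np.arctan2(d[1],d[0])),np.linalg.norm(d)/2)
sc=[tri([("top",(210+517/6,155+215/6)),("scene",(230+171/5,185+188/5))]),atz("top",(210+517/6,155+215/6),76)]
print("screw",np.round(sc,1), "pred",(c.mean(0)+72*d/np.linalg.norm(d)).round(1))
hc=sc[1]
for n,p,z in [("headmark",(533,190),78),("strapmark",(565,210),60)]:
    q=atz("top",(210+p[0]/6,155+p[1]/6),z); v=q-hc; print(n,q.round(1),np.degrees(np.arctan2(v[1],v[0])))
from workcell import viewer
c=[atz("top",p,40) for p in [(379,176),(442,186),(429,277),(365,267)]];c=np.array(c);print("tray",c.round(0).tolist(),c.mean(0).round(1))
for n,p,z in [("flask",(236,143),200),("award",(350,141),100),("spool",(294,239),50),("glue",(105,194.5),85),("pcG",(143,170),88),("pcR",(175,215),88),("cup",(240,202),170),("gift",(429,171),26)]:
    print(n,atz("top",p,z).round(0))
```

```text
bend [502.4 370.  167.6] tip [549.1 326.3 163.8] 64.04223793843303
tape [499.7 368.1  78.1]
stand top [[542.0, 395.0, 60.0], [527.0, 321.0, 60.0], [461.0, 333.0, 60.0], [473.0, 407.0, 60.0]] [500.8 364.   60. ]
plinth [[565.0, 148.0, 40.0], [633.0, -88.0, 40.0], [520.0, -121.0, 40.0], [451.0, 113.0, 40.0]] [542.4  12.8  40. ]
ang -73.77707234837764 245.35620927533682
screw [[563.  -52.9  73.4]
 [563.7 -55.   76. ]] pred [562.5 -56.3  40. ]
headmark [574.6 -61.7  78. ] -31.554533243500728
strapmark [568.6 -76.9  60. ] -77.54047112078246
tray [[614.0, -280.0, 40.0], [591.0, -451.0, 40.0], [346.0, -413.0, 40.0], [369.0, -243.0, 40.0]] [ 480.2 -346.9   40. ]
flask [658.  95. 200.]
award [ 694. -191.  100.]
spool [439. -53.  50.]
glue [541. 439.  85.]
pcG [607. 343.  88.]
pcR [492. 256.  88.]
cup [521.  84. 170.]
gift [ 634. -421.   26.]
```

drive_tool([
  [1, [0.028, -0.012, -0.016], [0, 0, 0]],
  [1, [0.028, -0.012, -0.016], [0, 0, 0]],
  [1, [0.028, -0.012, -0.016], [0, 0, 0]],
  [1, [0.028, -0.012, -0.016], [0, 0, 0]],
  [1, [0.028, -0.012, -0.016], [0, 0, 0]],
  [1, [0.028, -0.012, -0.016], [0, 0, 0]],
  [1, [0.028, -0.012, -0.016], [0, 0, 0]],
  [1, [0.028, -0.012, -0.016], [0, 0, 0]],
])

```text
clock: 1.62
eef_pos: [398.1, -347.6, 343.5]
orientation: [0.0, 0.979, 0.205, 0.0]
ft_force: [0.1, -0.1, 0.3]
width: 91.5
```

```bash
cat > log.py <<'E'
import json
from workcell import bot
def log():
    s=bot.state(); 
    open("log.jsonl","a").write(json.dumps([list(map(float,s['q'])),list(map(float,s['eef_pos'])),list(map(float,s['orientation']))])+"\n")
    return s
E
echo '[[-1.36808987,0.159030642,1.59825138,1.72e-05,1.38620077,-0.210111854],[230.53419598,-526.06811981,213.6196851],[-9.45e-04,0.978773044,0.204944958,1.197e-05]]' > log.jsonl
python3 -c "
from log import *
s=log(); print(s)"
```

```text
{'clock': 1.6167, 'q': array([-9.46619598e-01, -1.65279898e-02,  1.53022877e+00,  1.39268620e-05,
        1.62749093e+00,  2.11492035e-01]), 'joint_vel': array([ 6.91654948e-01, -1.04266801e-02, -3.55668797e-01, -3.31274086e-04,
        3.65583515e-01,  6.87621599e-01]), 'joint_torque': array([ -3.52664106, -33.68620634, -32.27910161,   0.04648725,
        -0.22200497,  -0.73713116]), 'eef_pos': array([ 398.12293271, -347.60432941,  343.54943219]), 'orientation': array([1.80403322e-04, 9.78786744e-01, 2.04881599e-01, 8.77015819e-05]), 'ft_force': array([ 0.05414868, -0.09017033,  0.34800761]), 'ft_torque': array([-0.00369497,  0.02386713, -0.01616611]), 'width': 91.52304973781833}
```

```bash
cat > plan.py <<'E'
import numpy as np
from scipy.spatial.transform import Rotation as R, Slerp
def cur():
    from workcell import bot
    s=bot.state(); w,x,y,z=s['orientation']; return np.array(s['eef_pos']),R.from_quat([x,y,z,w])
def toolrot(zdir,ydir):
    z=np.array(zdir,float);z/=np.linalg.norm(z);y=np.array(ydir,float);y-=z*(y@z);y/=np.linalg.norm(y)
    return R.from_matrix(np.c_[np.cross(y,z),y,z])
def rows(p0,r0,p1,r1,n,g,show=True):
    """n equal rows in world-linear + slerp, from (p0,r0) to (p1,r1); compensates rounding"""
    out=[];p=np.array(p0);r=r0;rv=(r0.inv()*r1).as_rotvec()
    for i in range(1,n+1):
        pt=p0+(p1-p0)*i/n; rt=r0*R.from_rotvec(rv*i/n)
        d=np.round(r.inv().apply(pt-p)/1000,3); t=np.round((r.inv()*rt).as_rotvec(),3)
        p=p+r.apply(d*1000); r=r*R.from_rotvec(t)
        out.append([g,d.tolist(),t.tolist()])
        if np.linalg.norm(d)>.0417 or np.linalg.norm(t)>.125: print("LIMIT",i,d,t)
    if show:
        for k in range(0,n,8): print(str(out[k:k+8]).replace(' ',''))
    return out,p,r
def az(a): a=np.radians(a); return np.array([np.cos(a),np.sin(a),0])
E
python3 - <<'E'
from plan import *
p,r=cur()
r1=r*R.from_rotvec([-.3,.4,0])
rows(p,r,np.array([580,-110,360.]),r1,8,1)
E
```

```text
[[1,[0.033,-0.018,-0.002],[-0.038,0.05,0.0]],[1,[0.033,-0.018,-0.001],[-0.037,0.05,0.0]],[1,[0.032,-0.018,-0.0],[-0.038,0.05,0.0]],[1,[0.033,-0.018,0.001],[-0.037,0.05,0.0]],[1,[0.033,-0.018,0.001],[-0.038,0.05,0.0]],[1,[0.033,-0.018,0.003],[-0.037,0.05,0.0]],[1,[0.032,-0.019,0.004],[-0.038,0.05,0.0]],[1,[0.032,-0.018,0.004],[-0.037,0.05,0.0]]]
```

drive_tool([
  [1, [0.033, -0.018, -0.002], [-0.038, 0.05, 0.0]],
  [1, [0.033, -0.018, -0.001], [-0.037, 0.05, 0.0]],
  [1, [0.032, -0.018, 0.0], [-0.038, 0.05, 0.0]],
  [1, [0.033, -0.018, 0.001], [-0.037, 0.05, 0.0]],
  [1, [0.033, -0.018, 0.001], [-0.038, 0.05, 0.0]],
  [1, [0.033, -0.018, 0.003], [-0.037, 0.05, 0.0]],
  [1, [0.032, -0.019, 0.004], [-0.038, 0.05, 0.0]],
  [1, [0.032, -0.018, 0.004], [-0.037, 0.05, 0.0]],
])

```text
clock: 2.28
eef_pos: [579.3, -109.8, 359.9]
orientation: [0.105, 0.948, 0.198, 0.226]
ft_force: [-1.0, -0.9, 0.0]
width: 91.9
```

```bash
python3 -c "
from log import *
s=log(); print(s['q'],s['eef_pos'])
from plan import *
p,r=cur();print(r.as_matrix().round(3))
r1=r*R.from_rotvec([-.3,.2,0.4])
rows(p,r,np.array([540,200,360.]),r1,8,1)
"
```

```text
[-0.45181928 -0.27062752  1.80299334  0.11847627  1.11859093  0.68112048] [ 579.32220902 -109.80751329  359.86975002]
[[ 0.819  0.329  0.47 ]
 [ 0.424 -0.899 -0.11 ]
 [ 0.387  0.289 -0.876]]
[[1,[0.012,-0.036,-0.007],[-0.037,0.025,0.05]],[1,[0.011,-0.037,-0.007],[-0.038,0.025,0.05]],[1,[0.009,-0.037,-0.009],[-0.037,0.025,0.05]],[1,[0.008,-0.037,-0.01],[-0.038,0.025,0.05]],[1,[0.006,-0.037,-0.011],[-0.037,0.025,0.05]],[1,[0.004,-0.037,-0.013],[-0.038,0.025,0.05]],[1,[0.003,-0.036,-0.013],[-0.037,0.025,0.05]],[1,[0.001,-0.036,-0.015],[-0.038,0.025,0.05]]]
```

```bash
cat > fk.py <<'E'
import numpy as np, json
from scipy.spatial.transform import Rotation as R
from scipy.optimize import least_squares
E=lambda a,t:R.from_euler(a,t)
def rots(q,s4=1,s6=1):
    A1=E('z',q[0]);A2=A1*E('y',q[1]);A3=A2*E('y',q[2]);A4=A3*E('z',s4*q[3]);A5=A4*E('y',q[4]);A6=A5*E('z',s6*q[5]);return A1,A2,A3,A4,A5,A6
def fk(q,P,s4=1,s6=1,c=0):
    A1,A2,A3,A4,A5,A6=rots(q,s4,s6)
    a1,d1,b,a2,a3,d4,b5,a5,d6=P
    p=A1.apply([a1,0,d1])+A2.apply([0,b,a2])+A3.apply([a3,0,d4])+A4.apply([0,b5,0])+A5.apply([a5,0,d6])
    return p,A6*E('z',c)
def data(): return [json.loads(l) for l in open('log.jsonl')]
E
python3 - <<'E'
from fk import *
for s4 in(1,-1):
  for s6 in(1,-1):
    print(s4,s6,[ (rots(q,s4,s6)[-1].inv()*R.from_quat([o[1],o[2],o[3],o[0]])).as_rotvec().round(3).tolist() for q,p,o in data()])
E
```

```text
1 1 [[-0.0, -0.0, 1.571], [-0.0, 0.0, 1.571], [0.0, 0.0, 1.571]]
1 -1 [[-0.0, -0.0, 1.151], [-0.0, 0.0, 1.994], [0.0, 0.0, 2.933]]
-1 1 [[-0.0, 0.0, 1.571], [-0.0, 0.0, 1.571], [-0.025, 0.239, 1.668]]
-1 -1 [[-0.0, 0.0, 1.151], [-0.0, 0.0, 1.994], [-0.229, 0.229, 3.02]]
```

drive_tool([
  [1, [0.012, -0.036, -0.007], [-0.037, 0.025, 0.05]],
  [1, [0.011, -0.037, -0.007], [-0.038, 0.025, 0.05]],
  [1, [0.009, -0.037, -0.009], [-0.037, 0.025, 0.05]],
  [1, [0.008, -0.037, -0.01], [-0.038, 0.025, 0.05]],
  [1, [0.006, -0.037, -0.011], [-0.037, 0.025, 0.05]],
  [1, [0.004, -0.037, -0.013], [-0.038, 0.025, 0.05]],
  [1, [0.003, -0.036, -0.013], [-0.037, 0.025, 0.05]],
  [1, [0.001, -0.036, -0.015], [-0.038, 0.025, 0.05]],
])

```text
clock: 2.95
eef_pos: [540.9, 156.1, 358.6]
orientation: [0.17, 0.925, 0.009, 0.339]
ft_force: [-0.1, -0.4, -0.8]
width: 91.7
```

```bash
python3 -c "
from log import *
s=log(); print(s['q'],s['eef_pos'],s['joint_vel'])"
python3 - <<'E'
from fk import *
for s4 in(1,-1):
  for s6 in(1,-1):
    print(s4,s6,[ (rots(q,s4,s6)[-1].inv()*R.from_quat([o[1],o[2],o[3],o[0]])).as_rotvec().round(3).tolist() for q,p,o in data()])
E
```

```text
[ 0.35996582 -0.28666094  1.91972385 -0.64297912  1.01792754  2.11805695] [540.91586262 156.0841156  358.57606353] [ 1.24289236  0.58265954 -0.27784223 -1.22531489  0.42090626  2.17649874]
1 1 [[-0.0, -0.0, 1.571], [-0.0, 0.0, 1.571], [0.0, 0.0, 1.571], [0.0, 0.0, 1.571]]
1 -1 [[-0.0, -0.0, 1.151], [-0.0, 0.0, 1.994], [0.0, 0.0, 2.933], [0.0, 0.0, -0.476]]
-1 1 [[-0.0, 0.0, 1.571], [-0.0, 0.0, 1.571], [-0.025, 0.239, 1.668], [-1.068, -0.259, 0.739]]
-1 -1 [[-0.0, 0.0, 1.151], [-0.0, 0.0, 1.994], [-0.229, 0.229, 3.02], [-0.803, 0.803, -1.101]]
```

```bash
cat >> fk.py <<'E'
def fit():
    D=data()
    f=lambda P:np.concatenate([fk(q,P)[0]-np.array(p) for q,p,o in D]+[np.array([P[0],P[4],P[7],P[2],P[6]])*1e-3])
    return least_squares(f,[0,350,60,350,0,400,60,0,300])
LIM=np.array([[-2.91,2.91],[-.94,2.29],[.18,2.7],[-1.29,4.43],[.17,2.64],[-3,3]])
def ik(p,r,P,q0):
    f=lambda q:np.concatenate([(fk(q,P,c=np.pi/2)[0]-p)/100,(fk(q,P,c=np.pi/2)[1].inv()*r).as_rotvec()])
    lo,hi=LIM.T
    return least_squares(f,np.clip(q0,lo+.01,hi-.01),bounds=(lo,hi),xtol=1e-10)
E
python3 - <<'E'
from fk import *
s=fit();print(s.x.round(2),s.fun.round(2),s.jac.shape,np.linalg.svd(s.jac)[1].round(3))
E
```

```text
[  0.  298.1 119.9 385.7  47.8 519.1   0.   -0.  322.1] [-0.   -0.    0.   -0.    0.   -0.   -0.   -0.    0.    0.    0.   -0.
  0.    0.05 -0.    0.12  0.  ] (17, 9) [3.947 3.438 2.797 0.615 0.491 0.29  0.221 0.129 0.121]
```

```bash
cat > feas.py <<'E'
from fk import *; from plan import *
P=fit().x
rng=np.random.default_rng(0)
def solve(p,r,n=12):
    best=None
    for k in range(n):
        q0=rng.uniform(*LIM.T); s=ik(p,r,P,q0)
        if best is None or s.cost<best.cost: best=s
        if best.cost<1e-9: break
    return best
if __name__=="__main__":
    bend=np.array([501.5,369,168]); s=az(-43); dn=np.array([0,0,-1.])
    sc=np.array([563,-55,127.])
    for a in (0,15,30,45,60):
        for sg in (1,-1):
            z=np.cos(np.radians(a))*s+np.sin(np.radians(a))*dn; y=sg*az(47)
            r=toolrot(z,y); g=bend+45*dn; w=solve(g+18.7*z,r)
            print("grasp",a,sg,w.cost<1e-8,w.x.round(2))
            for L in (-85,-145,-25):
                z=np.cos(np.radians(a))*dn+np.sin(np.radians(a))*az(L)
                # key y: z x x ; initial: key x=dn,key z=-s -> y=z cross x = -s x dn
                y0=np.cross(-s,dn); sy=np.sign(y0@y)
                y1=sy*np.cross([0,0,1],az(L)); w=solve(sc+45*az(L)+18.7*z,toolrot(z,y1)); 
                w2=solve(sc+45*az(L-55)+18.7*(np.cos(np.radians(a))*dn+np.sin(np.radians(a))*az(L-55)),toolrot(np.cos(np.radians(a))*dn+np.sin(np.radians(a))*az(L-55),sy*np.cross([0,0,1],az(L-55))))
                print("   ins",L,w.cost<1e-8,w.x.round(2),"| end",w2.cost<1e-8,w2.x.round(2))
E
python3 feas.py
```

```text
grasp 0 1 False [ 0.92  0.88  1.37 -1.29  1.64  0.7 ]
   ins -85 True [-0.38  0.26  1.69 -0.    1.18  2.67] | end True [-0.38  0.16  1.81 -0.    1.17 -2.65]
   ins -145 True [-0.38  0.16  1.82  0.    1.17 -2.56] | end True [-0.31  0.13  1.85  0.    1.16 -1.53]
   ins -25 True [-0.32  0.34  1.6  -0.    1.2   1.69] | end True [-0.38  0.27  1.68 -0.    1.19  2.59]
grasp 0 -1 False [ 0.92  0.88  1.37 -1.29  1.64 -2.44]
   ins -85 True [-0.38  0.26  1.69  0.    1.18 -0.47] | end True [-0.38  0.16  1.81  0.    1.17  0.49]
   ins -145 True [-0.38  0.16  1.82 -0.    1.17  0.58] | end True [-0.31  0.13  1.85 -0.    1.16  1.61]
   ins -25 True [-0.32  0.34  1.6  -0.    1.2  -1.45] | end True [-0.38  0.27  1.68 -0.    1.19 -0.56]
grasp 15 1 False [ 0.91  0.76  1.52 -1.29  1.47  0.7 ]
   ins -85 True [-0.25  0.24  1.75 -0.28  1.08  2.92] | end True [-0.26  0.31  1.66 -0.22  1.33 -2.46]
   ins -145 True [-0.26  0.31  1.65 -0.21  1.35 -2.38] | end True [-0.31  0.33  1.63  0.01  1.44 -1.54]
   ins -25 True [-0.3   0.18  1.82 -0.04  0.89  1.73] | end True [-0.26  0.23  1.75 -0.27  1.06  2.83]
grasp 
[... 1849 characters left out ...]
 1.61 -0.58  1.12  0.12]
   ins -85 True [ 0.08  0.48  1.76 -1.15  1.25 -2.54] | end True [-0.05  0.83  1.21 -0.67  1.92 -2.27]
   ins -145 True [-0.07  0.85  1.18 -0.63  1.96 -2.23] | end True [-0.32  0.94  1.04  0.03  2.21 -1.54]
   ins -25 True [-0.23  0.05  2.32  3.74  0.32 -2.04] | end True [ 0.07  0.44  1.82 -1.2   1.18 -2.55]
grasp 60 -1 False [ 0.69  0.41  1.61 -0.59  1.12 -3.  ]
   ins -85 True [ 0.08  0.48  1.76 -1.15  1.25  0.6 ] | end True [-0.05  0.83  1.21 -0.67  1.92  0.87]
   ins -145 True [-0.07  0.85  1.18 -0.63  1.96  0.92] | end True [-0.32  0.94  1.04  0.03  2.21  1.6 ]
   ins -25 True [-0.23  0.05  2.32  3.74  0.32  1.1 ] | end True [ 0.07  0.44  1.82 -1.2   1.18  0.59]
```

```bash
cat > sim.py <<'E'
from fk import *; from plan import *
P=fit().x; VL=np.array([2.57,2.57,3.14,3.14,3.14,3.14])*.7/12
def cmp_ik(p,r,q):
    for _ in range(12):
        pc,rc=fk(q,P,c=np.pi/2); e=np.r_[(p-pc)/100,(rc.inv()*r).as_rotvec()]
        J=np.zeros((6,6))
        for j in range(6):
            dq=q.copy();dq[j]+=1e-5;p2,r2=fk(dq,P,c=np.pi/2);J[:,j]=np.r_[(p2-pc)/1e-3,(rc.inv()*r2).as_rotvec()/1e-5]
        q=q+np.linalg.lstsq(J,e,rcond=1e-6)[0]
        if np.abs(e).max()<1e-7: break
    return q,np.abs(e).max()
def simrows(rowlist,q0=None,p=None,r=None,verbose=True):
    from workcell import bot
    q=np.array(bot.state()['q'] if q0 is None else q0); 
    if p is None: p,r=cur()
    worst=0;ok=True;mn=q.copy();mx=q.copy()
    for i,(g,d,t) in enumerate(rowlist):
        p=p+r.apply(np.array(d)*1000); r=r*R.from_rotvec(t)
        q2,e=cmp_ik(p,r,q); v=np.abs(q2-q)/VL
        if e>1e-5 or v.max()>1 or (q2<LIM[:,0]).any() or (q2>LIM[:,1]).any(): print("BAD row",i,"err",round(e,5),"v",v.round(2),q2.round(2))
        q=q2;mn=np.minimum(mn,q);mx=np.maximum(mx,q)
    if verbose: print("end",p.round(1),"q",q.round(2),"min",mn.round(2),"max",mx.round(2))
    return q,p,r
E
python3 - <<'E'
from sim import *
s=az(-43);dn=np.array([0,0,-1.]);a=np.radians(35)
z=np.cos(a)*s+np.sin(a)*dn; r1=toolrot(z,-az(47))
bend=np.array([501.5,369,168]);g=bend+60*dn; tgt=g+18.7*z; pre=tgt-110*z
p,r=cur(); 
print((r.inv()*r1).as_rotvec(), pre,tgt)
mid=np.array([440,330,340.])
# half turn split: rotate about tool z negative
zc=r.apply([0,0,1]); rel=(r.inv()*r1).as_rotvec(); 
th=np.linalg.norm(rel); ax=rel/th; print(th,ax)
alt=-ax*(2*np.pi-th) if ax[2]>0 else rel
n=30
from scipy.spatial.transform import Rotation as R
out=[];pp,rr=p.copy(),r
key=[(0,p),(10,mid),(24,pre+np.array([0,0,90.])),(n,pre)]
for i in range(1,n+1):
    for (i0,a0),(i1,a1) in zip(key,key[1:]):
        if i0<i<=i1: pt=a0+(a1-a0)*(i-i0)/(i1-i0)
    rt=r*R.from_rotvec(alt*i/n)
    d=np.round(rr.inv().apply(pt-pp)/1000,3);t=np.round((rr.inv()*rt).as_rotvec(),3)
    pp=pp+rr.apply(d*1000);rr=rr*R.from_rotvec(t); out.append([0.1,d.tolist(),t.tolist()])
print(np.linalg.norm(alt)/n)
simrows(out)
E
```

```text
[-0.26717759  0.12461175  0.66222176] [446.80309398 420.00569003 160.36752864] [512.70298075 358.55305144  97.27412064]
0.7248790344223289 [-0.36858231  0.17190695  0.91356176]
0.18527687575857527
BAD row 0 err 0.0 v [0.   0.08 0.07 0.53 0.11 1.26] [ 0.36 -0.3   1.91 -0.55  1.04  1.89]
BAD row 1 err 0.0 v [0.01 0.02 0.13 0.49 0.2  1.21] [ 0.36 -0.3   1.88 -0.46  1.08  1.66]
BAD row 2 err 0.0 v [0.02 0.1  0.19 0.43 0.28 1.14] [ 0.36 -0.28  1.85 -0.38  1.13  1.46]
BAD row 3 err 0.0 v [0.06 0.19 0.24 0.35 0.34 1.05] [ 0.37 -0.25  1.8  -0.31  1.19  1.26]
end [447.3 420.1 160.5] q [ 0.98  0.55  1.5  -0.96  1.42 -2.66] min [ 0.36 -0.3   0.94 -0.96  1.02 -2.66] max [ 0.99  0.76  1.92 -0.18  2.07  2.12]
```

```bash
cat >> sim.py <<'E'
def pathrows(p,r,key,rel,n,g):
    """key: list of (i,pos) ; rel total rotvec in tool frame"""
    out=[];pp,rr=p.copy(),r
    for i in range(1,n+1):
        for (i0,a0),(i1,a1) in zip(key,key[1:]):
            if i0<i<=i1: pt=a0+(a1-a0)*(i-i0)/(i1-i0)
        rt=r*R.from_rotvec(np.array(rel)*i/n)
        d=np.round(rr.inv().apply(pt-pp)/1000,3);t=np.round((rr.inv()*rt).as_rotvec(),3)
        pp=pp+rr.apply(d*1000);rr=rr*R.from_rotvec(t); out.append([g,d.tolist(),t.tolist()])
        if np.linalg.norm(d)>.0417 or np.linalg.norm(t)>.125: print("LIMIT",i,d,t)
    return out
def show(out):
    for k in range(0,len(out),8): print(str(out[k:k+8]).replace(' ',''))
E
python3 - <<'E'
from sim import *
s=az(-43);dn=np.array([0,0,-1.]);a=np.radians(35)
z=np.cos(a)*s+np.sin(a)*dn; r1=toolrot(z,-az(47))
bend=np.array([501.5,369,168]);tgt=bend+60*dn+18.7*z; pre=tgt-110*z
p,r=cur(); rel=(r.inv()*r1).as_rotvec(); th=np.linalg.norm(rel); alt=-rel/th*(2*np.pi-th)
o=pathrows(p,r,[(0,p),(16,np.array([450,330,330.])),(40,pre+[0,0,60]),(48,pre)],alt,48,0.1)
simrows(o);show(o)
E
```

```text
end [447.4 420.  160.7] q [ 0.98  0.55  1.5  -0.96  1.42 -2.66] min [ 0.36 -0.3   0.97 -0.96  1.02 -2.66] max [ 0.99  0.76  1.92 -0.18  2.04  2.12]
[[0.1,[-0.004,-0.01,-0.006],[0.043,-0.02,-0.106]],[0.1,[-0.003,-0.011,-0.005],[0.042,-0.02,-0.106]],[0.1,[-0.002,-0.011,-0.004],[0.043,-0.02,-0.105]],[0.1,[-0.001,-0.012,-0.004],[0.043,-0.02,-0.106]],[0.1,[0.001,-0.012,-0.004],[0.042,-0.02,-0.106]],[0.1,[0.001,-0.012,-0.003],[0.043,-0.019,-0.106]],[0.1,[0.003,-0.012,-0.003],[0.043,-0.02,-0.106]],[0.1,[0.004,-0.011,-0.002],[0.042,-0.02,-0.105]]]
[[0.1,[0.005,-0.012,-0.002],[0.043,-0.02,-0.106]],[0.1,[0.006,-0.01,-0.001],[0.043,-0.02,-0.106]],[0.1,[0.007,-0.01,-0.001],[0.042,-0.02,-0.106]],[0.1,[0.008,-0.009,-0.001],[0.043,-0.02,-0.105]],[0.1,[0.01,-0.009,-0.001],[0.043,-0.02,-0.106]],[0.1,[0.01,-0.007,-0.0],[0.042,-0.02,-0.106]],[0.1,[0.01,-0.006,-0.001],[0.043,-0.02,-0.106]],[0.1,[0.012,-0.005,-0.0],[0.043,-0.019,-0.106]]]
[[0.1,[0.004,-0.0,0.003],[0.042,-0.02,-0.105]],[0.1,[0.005,0.001,0.004],[0.043,-0.02,-0.106]],[0.1,[0.004,0.002,0.004],[0.043,-0.02,-0.106]],[0.1,[0.004,0.002,0.003],[0
[... 648 characters left out ...]
5,-0.0],[0.043,-0.02,-0.106]],[0.1,[-0.003,0.005,-0.0],[0.043,-0.02,-0.106]],[0.1,[-0.003,0.005,-0.001],[0.042,-0.02,-0.105]],[0.1,[-0.004,0.005,0.0],[0.043,-0.02,-0.106]],[0.1,[-0.005,0.003,-0.0],[0.043,-0.019,-0.106]],[0.1,[-0.004,0.004,-0.001],[0.042,-0.02,-0.106]],[0.1,[-0.006,0.003,-0.0],[0.043,-0.02,-0.106]]]
[[0.1,[-0.005,0.003,0.004],[0.043,-0.02,-0.105]],[0.1,[-0.005,0.004,0.004],[0.043,-0.02,-0.106]],[0.1,[-0.006,0.002,0.004],[0.042,-0.02,-0.106]],[0.1,[-0.006,0.003,0.003],[0.043,-0.02,-0.106]],[0.1,[-0.006,0.002,0.004],[0.043,-0.02,-0.106]],[0.1,[-0.006,0.001,0.005],[0.042,-0.02,-0.105]],[0.1,[-0.006,0.001,0.004],[0.043,-0.02,-0.106]],[0.1,[-0.006,0.0,0.004],[0.043,-0.02,-0.106]]]
```

drive_tool([
  [0.1, [-0.004, -0.01, -0.006], [0.043, -0.02, -0.106]],
  [0.1, [-0.003, -0.011, -0.005], [0.042, -0.02, -0.106]],
  [0.1, [-0.002, -0.011, -0.004], [0.043, -0.02, -0.105]],
  [0.1, [-0.001, -0.012, -0.004], [0.043, -0.02, -0.106]],
  [0.1, [0.001, -0.012, -0.004], [0.042, -0.02, -0.106]],
  [0.1, [0.001, -0.012, -0.003], [0.043, -0.019, -0.106]],
  [0.1, [0.003, -0.012, -0.003], [0.043, -0.02, -0.106]],
  [0.1, [0.004, -0.011, -0.002], [0.042, -0.02, -0.105]],
])

```text
clock: 3.62
eef_pos: [495.7, 242.1, 344.2]
orientation: [0.137, 0.877, 0.432, 0.159]
ft_force: [0.9, -0.2, 0.7]
width: 50.5
```

drive_tool([
  [0.1, [0.005, -0.012, -0.002], [0.043, -0.02, -0.106]],
  [0.1, [0.006, -0.01, -0.001], [0.043, -0.02, -0.106]],
  [0.1, [0.007, -0.01, -0.001], [0.042, -0.02, -0.106]],
  [0.1, [0.008, -0.009, -0.001], [0.043, -0.02, -0.105]],
  [0.1, [0.01, -0.009, -0.001], [0.043, -0.02, -0.106]],
  [0.1, [0.01, -0.007, 0.0], [0.042, -0.02, -0.106]],
  [0.1, [0.01, -0.006, -0.001], [0.043, -0.02, -0.106]],
  [0.1, [0.012, -0.005, 0.0], [0.043, -0.019, -0.106]],
])

```text
clock: 4.28
eef_pos: [450.4, 329.1, 329.4]
orientation: [0.076, 0.643, 0.76, -0.052]
ft_force: [1.0, 0.4, 0.2]
width: 50.6
```

drive_tool([
  [0.1, [0.004, 0.0, 0.003], [0.042, -0.02, -0.105]],
  [0.1, [0.005, 0.001, 0.004], [0.043, -0.02, -0.106]],
  [0.1, [0.004, 0.002, 0.004], [0.043, -0.02, -0.106]],
  [0.1, [0.004, 0.002, 0.003], [0.043, -0.02, -0.106]],
  [0.1, [0.005, 0.003, 0.003], [0.042, -0.02, -0.106]],
  [0.1, [0.003, 0.003, 0.003], [0.043, -0.02, -0.105]],
  [0.1, [0.004, 0.004, 0.003], [0.043, -0.02, -0.106]],
  [0.1, [0.003, 0.004, 0.003], [0.042, -0.02, -0.106]],
])

```text
clock: 4.95
eef_pos: [448.9, 358.2, 292.3]
orientation: [-0.001, 0.274, 0.928, -0.253]
ft_force: [-0.5, 0.5, 0.6]
width: 50.7
```

drive_tool([
  [0.1, [0.003, 0.005, 0.002], [0.043, -0.02, -0.106]],
  [0.1, [0.002, 0.005, 0.002], [0.043, -0.02, -0.106]],
  [0.1, [0.002, 0.006, 0.002], [0.042, -0.019, -0.105]],
  [0.1, [0.001, 0.005, 0.001], [0.043, -0.02, -0.106]],
  [0.1, [0.0, 0.006, 0.001], [0.043, -0.02, -0.106]],
  [0.1, [0.0, 0.006, 0.001], [0.042, -0.02, -0.106]],
  [0.1, [0.0, 0.006, 0.001], [0.043, -0.02, -0.105]],
  [0.1, [-0.001, 0.005, 0.0], [0.043, -0.02, -0.106]],
])

```text
clock: 5.62
eef_pos: [447.2, 388.7, 256.1]
orientation: [-0.078, -0.154, 0.9, -0.4]
ft_force: [-0.6, -0.0, -0.7]
width: 50.6
```

Run:
```python
from sim import *
from workcell import bot
st=bot.state();print(st['clock'],st['q'].round(2),st['eef_pos'].round(1))
s=az(-43);dn=np.array([0,0,-1.]);a=np.radians(35)
z=np.cos(a)*s+np.sin(a)*dn; r1=toolrot(z,-az(47))
bend=np.array([501.5,369,168]);tgt=bend+60*dn+18.7*z; pre=tgt-110*z
p,r=cur(); rel=(r.inv()*r1).as_rotvec(); print(rel,pre)
o=pathrows(p,r,[(0,p),(8,pre+[0,0,60]),(16,pre)],rel,16,0.1)
simrows(o);show(o)
```

```text
5.6167 [ 0.79  0.73  0.97 -0.61  2.04 -1.23] [447.2 388.7 256.1]
[ 0.68233783 -0.31792803 -1.68236522] [446.80309398 420.00569003 160.36752864]
end [447.1 420.2 160.2] q [ 0.99  0.55  1.5  -0.96  1.43 -2.66] min [ 0.79  0.55  0.97 -0.96  1.43 -2.66] max [ 0.99  0.76  1.5  -0.61  2.04 -1.23]
[[0.1,[-0.002,0.006,0.0],[0.043,-0.02,-0.105]],[0.1,[-0.002,0.005,-0.0],[0.042,-0.02,-0.105]],[0.1,[-0.004,0.005,-0.0],[0.043,-0.02,-0.105]],[0.1,[-0.003,0.005,-0.001],[0.042,-0.02,-0.106]],[0.1,[-0.004,0.004,-0.0],[0.043,-0.019,-0.105]],[0.1,[-0.005,0.004,-0.001],[0.043,-0.02,-0.105]],[0.1,[-0.005,0.003,-0.001],[0.042,-0.02,-0.105]],[0.1,[-0.005,0.003,-0.0],[0.043,-0.02,-0.105]]]
[[0.1,[-0.005,0.003,0.004],[0.043,-0.02,-0.105]],[0.1,[-0.006,0.004,0.004],[0.042,-0.02,-0.106]],[0.1,[-0.005,0.002,0.004],[0.043,-0.02,-0.105]],[0.1,[-0.006,0.003,0.004],[0.043,-0.019,-0.105]],[0.1,[-0.006,0.002,0.004],[0.042,-0.02,-0.105]],[0.1,[-0.006,0.001,0.004],[0.043,-0.02,-0.105]],[0.1,[-0.007,0.001,0.004],[0.043,-0.02,-0.105]],[0.1,[-0.006,0.0,0.004],[0.042,-0.02,-0.105]]]
```

drive_tool([
  [0.1, [-0.002, 0.006, 0.0], [0.043, -0.02, -0.105]],
  [0.1, [-0.002, 0.005, 0.0], [0.042, -0.02, -0.105]],
  [0.1, [-0.004, 0.005, 0.0], [0.043, -0.02, -0.105]],
  [0.1, [-0.003, 0.005, -0.001], [0.042, -0.02, -0.106]],
  [0.1, [-0.004, 0.004, 0.0], [0.043, -0.019, -0.105]],
  [0.1, [-0.005, 0.004, -0.001], [0.043, -0.02, -0.105]],
  [0.1, [-0.005, 0.003, -0.001], [0.042, -0.02, -0.105]],
  [0.1, [-0.005, 0.003, 0.0], [0.043, -0.02, -0.105]],
])

```text
clock: 6.28
eef_pos: [446.9, 420.2, 220.2]
orientation: [-0.138, -0.546, 0.684, -0.463]
ft_force: [-0.2, 0.8, -0.5]
width: 50.7
```

drive_tool([
  [0.1, [-0.005, 0.003, 0.004], [0.043, -0.02, -0.105]],
  [0.1, [-0.006, 0.004, 0.004], [0.042, -0.02, -0.106]],
  [0.1, [-0.005, 0.002, 0.004], [0.043, -0.02, -0.105]],
  [0.1, [-0.006, 0.003, 0.004], [0.043, -0.019, -0.105]],
  [0.1, [-0.006, 0.002, 0.004], [0.042, -0.02, -0.105]],
  [0.1, [-0.006, 0.001, 0.004], [0.043, -0.02, -0.105]],
  [0.1, [-0.007, 0.001, 0.004], [0.043, -0.02, -0.105]],
  [0.1, [-0.006, 0.0, 0.004], [0.042, -0.02, -0.105]],
])

```text
clock: 6.95
eef_pos: [447.1, 420.2, 160.2]
orientation: [0.169, 0.825, -0.325, 0.43]
ft_force: [-0.2, 0.6, -0.4]
width: 50.6
```

Run:
```python
from sim import *; from h import *
from workcell import bot,viewer
st=bot.state();print(st['clock'],st['q'].round(2),st['eef_pos'].round(1))
im=viewer.capture("wrist")[:,:,::-1].copy()
cv2.imwrite("pics/wr1.png",im)
b=np.array([502,369.5,168]); 
print(proj("wrist",[b,b+[0,0,-60],b+[0,0,-108],b+65*az(-43)]).round(0))
```

```text
6.95 [ 0.99  0.55  1.5  -0.96  1.42 -2.66] [447.1 420.2 160.2]
[[281. 158.]
 [281. 213.]
 [281. 244.]
 [282. 100.]]
```

View pics/wr1.png

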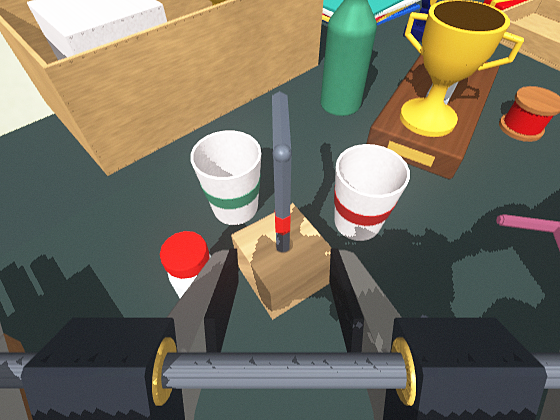

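drive_tool([
  [0.1, [0, 0, 0.014], [0, 0, 0]],
  [0.1, [0, 0, 0.014], [0, 0, 0]],
  [0.1, [0, 0, 0.014], [0, 0, 0]],
  [0.1, [0, 0, 0.014], [0, 0, 0]],
  [0.1, [0, 0, 0.014], [0, 0, 0]],
  [0.1, [0, 0, 0.014], [0, 0, 0]],
  [0.1, [0, 0, 0.014], [0, 0, 0]],
  [0.1, [0, 0, 0.012], [0, 0, 0]],
])

```text
clock: 7.67
eef_pos: [514.3, 357.1, 97.0]
orientation: [0.169, 0.824, -0.328, 0.43]
ft_force: [0.2, 0.2, -0.3]
width: 50.9
```

drive_tool([
  [-1, [0, 0, 0], [0, 0, 0]],
  [-1, [0, 0, 0], [0, 0, 0]],
  [-1, [0, 0, 0], [0, 0, 0]],
  [-1, [0, 0, 0], [0, 0, 0]],
  [-1, [0, 0, 0], [0, 0, 0]],
  [-1, [0, 0, 0], [0, 0, 0]],
  [-1, [0, 0, 0], [0, 0, 0]],
  [-1, [0, 0, 0], [0, 0, 0]],
], grip_force=55)

```text
clock: 8.33
eef_pos: [513.4, 359.0, 98.6]
orientation: [0.168, 0.824, -0.328, 0.431]
ft_force: [-0.1, 0.8, 1.7]
width: 11.4
```

Run:
```python
from sim import *; from h import *
from workcell import bot,viewer
st=bot.state();print(st['clock'],st['q'].round(2),st['eef_pos'].round(1),st['ft_force'],st['width'])
im=viewer.capture("wrist")[:,:,::-1].copy()
cv2.imwrite("pics/wr2.png",im)
p,r=cur();print(r.as_matrix().round(3))
```

```text
8.3333 [ 0.84  0.59  1.58 -1.04  1.26 -2.61] [513.4 359.   98.6] [-0.13486374  0.83268154  1.71720295] 11.37836583340157
[[ 0.414 -0.685  0.599]
 [-0.395 -0.728 -0.56 ]
 [ 0.82  -0.005 -0.573]]
```

View pics/wr2.png

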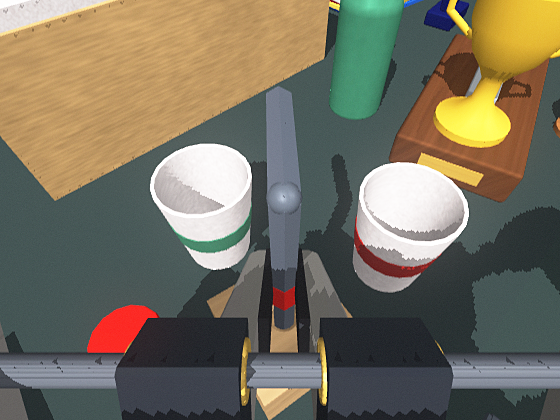

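drive_tool([
  [-1, [0.012, 0, -0.008], [0, 0, 0]],
  [-1, [0.02, 0, -0.014], [0, 0, 0]],
  [-1, [0.02, 0, -0.014], [0, 0, 0]],
  [-1, [0.02, 0, -0.014], [0, 0, 0]],
  [-1, [0.02, 0, -0.014], [0, 0, 0]],
  [-1, [0.02, 0, -0.014], [0, 0, 0]],
  [-1, [0.02, 0, -0.014], [0, 0, 0]],
  [-1, [0.02, 0, -0.014], [0, 0, 0]],
])

```text
clock: 9.05
eef_pos: [512.3, 357.2, 284.8]
orientation: [0.169, 0.824, -0.328, 0.43]
ft_force: [0.4, -0.1, -2.6]
width: 11.3
```

Run:
```python
from sim import *; from h import *
from workcell import bot,viewer
st=bot.state();print(st['clock'],st['q'].round(2),st['eef_pos'].round(1),st['ft_force'],st['width'])
p,r=cur(); m=viewer.camera_model("wrist")
im=viewer.capture("wrist")[:,:,::-1].copy()
cv2.imwrite("pics/wr3.png",im)
cv2.imwrite("pics/wr3z.png",cv2.resize(im[40:340,200:370],None,fx=3.4,fy=2,interpolation=cv2.INTER_CUBIC)[:600])
# cam in tool frame
Rw=m['world_to_cam'][:3,:3];t=m['world_to_cam'][:3,3]; 
Rt=Rw@r.as_matrix(); tt=Rw@p+t
np.savez("wcam.npz",R=Rt,t=tt,K=m['mtx']); print(Rt.round(3),tt.round(1), (-Rt.T@tt).round(1))
for c,nm in(("scene","sc3"),("top","tp3")): cv2.imwrite(f"pics/{nm}.png",viewer.capture(c)[:,:,::-1])
```

```text
9.05 [ 0.84  0.34  1.51 -0.97  1.43 -2.89] [512.3 357.2 284.8] [ 0.38881465 -0.06160105 -2.5797592 ] 11.343769822665127
[[ 0.     1.     0.002]
 [ 0.954 -0.001  0.299]
 [ 0.299  0.001 -0.954]] [  -0.4  -30.1 -188.6] [  85.     0.6 -171. ]
```

View pics/wr3z.png

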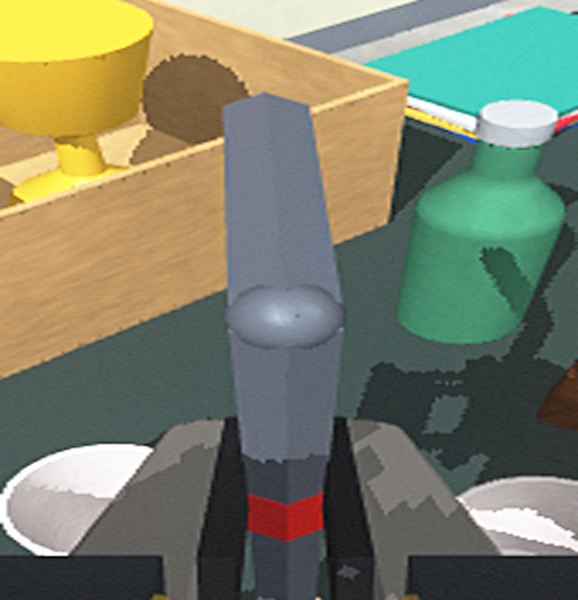

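View pics/sc3.png

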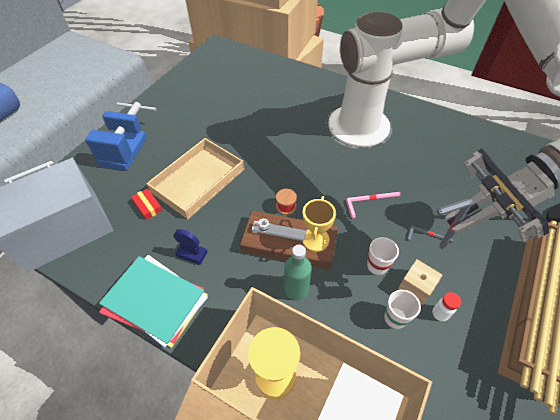

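Run:
```python
import numpy as np,cv2
from scipy.optimize import least_squares
d=np.load("wcam.npz");R,t,K=d['R'],d['t'],d['K']
def pj(X):
    c=np.atleast_2d(X)@R.T+t; q=np.c_[c[:,0],-c[:,1],-c[:,2]]@K.T; return q[:,:2]/q[:,2:],-c[:,2]
im=cv2.imread("pics/wr3.png")
# edges of short arm per row
for row in (95,105,115,130,150,170,180):
    g=im[row,250:320].astype(int); 
    gr=np.abs(np.diff(g.sum(1))); idx=np.argsort(gr)[-4:]+250; print(row,sorted(idx.tolist()))
s3=np.sin(np.radians(35));c3=np.cos(np.radians(35))
# nominal
L=np.array([-c3,0,s3]); S=np.array([s3,0,c3]); 
for g in (55,58,60,62,65):
    b=np.array([0,0,-18.7])-g*L
    print(g,[pj(x) for x in (b,)][0][0].round(1),pj(b+65*S)[0].round(1),pj(b+65*S)[1],pj(b+64*L)[0].round(1),pj(b+86*L)[0].round(1))
```

```text
95 [290, 291, 293, 318]
105 [265, 291, 317, 318]
115 [252, 292, 316, 317]
130 [265, 294, 314, 315]
150 [265, 296, 313, 315]
170 [251, 266, 297, 298]
180 [266, 298, 299, 318]
55 [[282.2 215.6]] [[282.7 108.7]] [166.83750409] [[282.7 289.2]] [[282.8 305.6]]
58 [[282.2 210.7]] [[282.7 103.5]] [164.46139284] [[282.6 286.7]] [[282.8 303.6]]
60 [[282.2 207.3]] [[282.7  99.9]] [162.87731867] [[282.6 285. ]] [[282.7 302.1]]
62 [[282.1 203.8]] [[282.7  96.2]] [161.29324449] [[282.6 283.2]] [[282.7 300.7]]
65 [[282.1 198.5]] [[282.6  90.5]] [158.91713324] [[282.6 280.6]] [[282.7 298.5]]
```

```bash
python3 -c "
import cv2
im=cv2.imread('pics/wr3.png');cv2.imwrite('pics/wr3y.png',cv2.resize(im[75:135,250:320],None,fx=9,fy=9,interpolation=cv2.INTER_NEAREST))"
```

```text
(no output)
```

View pics/wr3y.png

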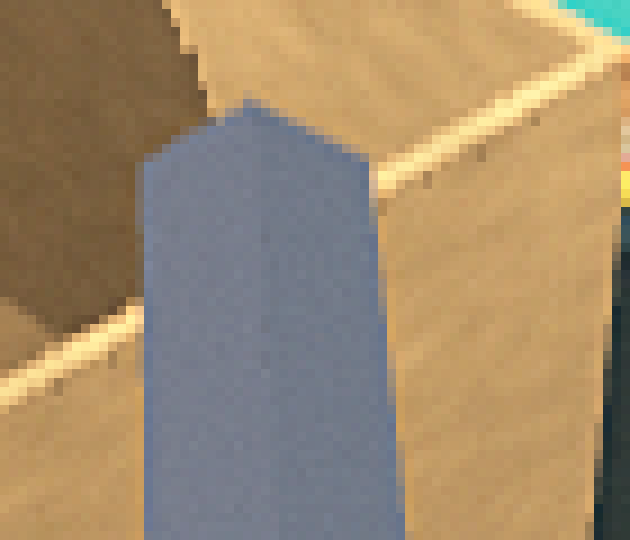

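```bash
cat > keyfit.py <<'E'
import numpy as np
from scipy.optimize import least_squares
d=np.load("wcam.npz");R,t,K=d['R'],d['t'],d['K']
def pj(X):
    c=np.atleast_2d(X)@R.T+t; q=np.c_[c[:,0],-c[:,1],-c[:,2]]@K.T; return (q[:,:2]/q[:,2:])[0]
def dirs(a): c,s=np.cos(a),np.sin(a); return np.array([-c,0,s]),np.array([s,0,c])
def model(v):
    g,n,a=v; L,S=dirs(a); b=np.array([0,0,-18.7])-g*L+n*S
    return np.array([pj(b+64*L-6.93*S)[1],pj(b+86*L-6.93*S)[1],pj(b+62*S-6.93*L)[1],pj(b)[1]])
E
python3 - <<'E'
from keyfit import *
obs=np.array([294,310.,85.5,198])
s=least_squares(lambda v:(model(v)-obs)/[1.5,1.5,1.5,2],[62,0,np.radians(35)]);print(s.x,np.degrees(s.x[2]),s.fun)
Jc=np.linalg.inv(s.jac.T@s.jac);print(np.sqrt(np.diag(Jc)))
E
```

```text
[61.92412851  1.61998232  0.5946555 ] 34.071250423199345 [-0.54422856  0.45621657 -0.0418115   0.1705083 ]
[1.11332952 0.9066683  0.01346798]
```

```bash
cat > tgt.py <<'E'
from sim import *; from keyfit import dirs
def frame(x,y):
    x=x/np.linalg.norm(x); y=y-x*(x@y); y/=np.linalg.norm(y); return np.c_[x,y,np.cross(x,y)]
KEY=dict(g=62.,n=1.6,a=0.595,tw=-0.03)
def keytool(k=KEY):
    L,S=dirs(k['a']); b=np.array([0,0,-18.7])-k['g']*L+k['n']*S
    S2=S+np.array([0,k['tw'],0]); return b,L,S2/np.linalg.norm(S2)
def pose(tip,Laz,k=KEY,Sw=np.array([0,0,-1.])):
    b,L,S=keytool(k); Lw=az(Laz); M=frame(Sw,Lw)@frame(S,L).T; r=R.from_matrix(M)
    return np.array(tip)-r.apply(b+65*S), r
def keyworld(k=KEY):
    p,r=cur(); b,L,S=keytool(k); return p+r.apply(b),r.apply(L),r.apply(S),p+r.apply(b+65*S)
E
python3 - <<'E'
from tgt import *
p,r=cur(); print(keyworld())
pt,rt=pose([563,-55,230],-87); rel=(r.inv()*rt).as_rotvec(); print(pt,rel,np.linalg.norm(rel))
pm=np.array([500,200,340.])
for alt in (rel,-rel/np.linalg.norm(rel)*(2*np.pi-np.linalg.norm(rel))):
    n=24
    o=pathrows(p,r,[(0,p),(8,pm),(20,pt+[0,0,60]),(n,pt)],alt,n,-1)
    simrows(o)
E
```

```text
(array([503.51089534, 366.53578574, 358.35901377]), array([-0.00540652,  0.0167339 , -0.99984536]), array([ 0.74781739, -0.66373154, -0.01515225]), array([552.11902574, 323.39323553, 357.37411753]))
[ 567.20922263 -127.36038741  281.11986773] [ 0.4350155  -0.68344275 -2.46060518] 2.590542477141171
BAD row 0 err 0.0 v [0.19 0.48 0.33 0.11 0.21 0.73] [ 0.81  0.27  1.57 -0.95  1.39 -3.02]
BAD row 1 err 0.0 v [0.22 0.47 0.3  0.14 0.2  0.77] [ 0.78  0.2   1.63 -0.93  1.35 -3.16]
BAD row 2 err 0.0 v [0.24 0.45 0.25 0.17 0.16 0.82] [ 0.74  0.13  1.67 -0.9   1.32 -3.31]
BAD row 3 err 0.0 v [0.26 0.43 0.22 0.2  0.13 0.84] [ 0.7   0.07  1.71 -0.86  1.3  -3.46]
BAD row 4 err 0.0 v [0.29 0.4  0.18 0.22 0.1  0.89] [ 0.66  0.01  1.75 -0.82  1.28 -3.63]
BAD row 5 err 0.0 v [0.3  0.36 0.13 0.24 0.06 0.91] [ 0.62 -0.05  1.77 -0.78  1.27 -3.79]
BAD row 6 err 0.0 v [0.32 0.33 0.11 0.25 0.03 0.94] [ 0.57 -0.1   1.79 -0.73  1.26 -3.97]
BAD row 7 err 0.0 v [0.33 0.29 0.06 0.26 0.02 0.95] [ 0.52 -0.14  1.8  -0.68  1.27 -4.14]
BAD row 8 err 0.0 v [0.49 0.21 0.08 0.25 0.08 1.  ] [ 0.45 -0.17  1.82 -0.64  1.2
[... 2255 characters left out ...]
04   0.146]
LIMIT 15 [-0.004 -0.013  0.024] [-0.026  0.041  0.146]
LIMIT 16 [-0.007 -0.014  0.023] [-0.025  0.04   0.146]
LIMIT 17 [-0.009 -0.013  0.023] [-0.026  0.041  0.146]
LIMIT 18 [-0.013 -0.012  0.021] [-0.026  0.041  0.147]
LIMIT 19 [-0.015 -0.011  0.021] [-0.026  0.04   0.146]
LIMIT 20 [-0.017 -0.009  0.02 ] [-0.026  0.041  0.146]
LIMIT 21 [0.009 0.006 0.011] [-0.026  0.04   0.146]
LIMIT 22 [0.009 0.004 0.011] [-0.025  0.041  0.146]
LIMIT 23 [0.009 0.003 0.012] [-0.026  0.041  0.146]
LIMIT 24 [0.009 0.001 0.012] [-0.026  0.04   0.146]
end [ 566.8 -127.3  280.9] q [-0.12  0.09  1.65 -0.6   1.31 -0.03] min [-0.12  0.09  1.51 -1.09  1.31 -2.89] max [ 0.84  0.34  1.65 -0.6   1.65 -0.03]
```

Run:
```python
from tgt import *
p,r=cur()
pt,rt=pose([563,-55,200],-87); rel=(r.inv()*rt).as_rotvec(); alt=-rel/np.linalg.norm(rel)*(2*np.pi-np.linalg.norm(rel))
n=32
pm=np.array([500,220,340.])
o=pathrows(p,r,[(0,p),(10,pm),(26,pt+[0,0,60]),(n,pt)],alt,n,-1)
simrows(o);show(o)
b,L,S=keytool(); pp,rr=p.copy(),r
for i,(g,d,t) in enumerate(o):
    pp=pp+rr.apply(np.array(d)*1000);rr=rr*R.from_rotvec(t)
    if i%3==2 or i>26: print(i,"bend",(pp+rr.apply(b)).round(0),"Ltip",(pp+rr.apply(b+160*L)).round(0),"Stip",(pp+rr.apply(b+65*S)).round(0))
```

```text
end [ 567.2 -127.5  250.8] q [-0.12  0.11  1.68 -0.61  1.26  0.  ] min [-0.12  0.11  1.51 -1.09  1.26 -2.89] max [ 0.84  0.34  1.68 -0.61  1.66  0.  ]
[[-1,[0.009,0.011,0.004],[-0.019,0.03,0.11]],[-1,[0.011,0.01,0.004],[-0.02,0.031,0.109]],[-1,[0.011,0.008,0.005],[-0.019,0.03,0.11]],[-1,[0.012,0.007,0.005],[-0.019,0.031,0.109]],[-1,[0.013,0.006,0.006],[-0.02,0.03,0.11]],[-1,[0.012,0.004,0.006],[-0.019,0.031,0.11]],[-1,[0.013,0.003,0.007],[-0.02,0.03,0.109]],[-1,[0.013,0.001,0.007],[-0.019,0.031,0.11]]]
[[-1,[0.013,-0.001,0.008],[-0.019,0.03,0.109]],[-1,[0.013,-0.002,0.008],[-0.02,0.03,0.11]],[-1,[0.009,-0.002,0.02],[-0.019,0.031,0.11]],[-1,[0.008,-0.004,0.02],[-0.019,0.03,0.109]],[-1,[0.008,-0.005,0.02],[-0.02,0.031,0.11]],[-1,[0.006,-0.006,0.021],[-0.019,0.03,0.109]],[-1,[0.005,-0.007,0.02],[-0.02,0.031,0.11]],[-1,[0.003,-0.008,0.021],[-0.019,0.03,0.11]]]
[[-1,[0.002,-0.008,0.02],[-0.019,0.031,0.109]],[-1,[0.0,-0.009,0.021],[-0.02,0.03,0.11]],[-1,[-0.001,-0.01,0.02],[-0.019,0.03,0.11]],[-1,[-0.003,-0.009,0.019],[-0.019,0.031,0.109]],[-1,[-0.005,-0.01,0.02],[-0.02,0.03,0.11]],[-1,[-0
[... 778 characters left out ...]
59. 138. 362.] Ltip [604. 107. 303.] Stip [439.  79. 345.]
17 bend [474.  84. 346.] Ltip [619.  24. 314.] Stip [446.  33. 317.]
20 bend [493.  31. 333.] Ltip [624. -61. 325.] Stip [462. -10. 292.]
23 bend [516. -24. 323.] Ltip [ 622. -143.  330.] Stip [488. -52. 271.]
26 bend [539. -59. 308.] Ltip [ 611. -202.  321.] Stip [518. -75. 249.]
27 bend [543. -58. 298.] Ltip [ 603. -206.  311.] Stip [526. -71. 237.]
28 bend [548. -57. 290.] Ltip [ 595. -209.  301.] Stip [535. -65. 227.]
29 bend [553. -56. 281.] Ltip [ 587. -212.  289.] Stip [544. -61. 217.]
30 bend [559. -55. 273.] Ltip [ 580. -214.  277.] Stip [554. -58. 208.]
31 bend [563. -55. 265.] Ltip [ 571. -215.  265.] Stip [563. -55. 200.]
```

Clear of everything. Going.

drive_tool([
  [-1, [0.009, 0.011, 0.004], [-0.019, 0.03, 0.11]],
  [-1, [0.011, 0.01, 0.004], [-0.02, 0.031, 0.109]],
  [-1, [0.011, 0.008, 0.005], [-0.019, 0.03, 0.11]],
  [-1, [0.012, 0.007, 0.005], [-0.019, 0.031, 0.109]],
  [-1, [0.013, 0.006, 0.006], [-0.02, 0.03, 0.11]],
  [-1, [0.012, 0.004, 0.006], [-0.019, 0.031, 0.11]],
  [-1, [0.013, 0.003, 0.007], [-0.02, 0.03, 0.109]],
  [-1, [0.013, 0.001, 0.007], [-0.019, 0.031, 0.11]],
])

```text
clock: 9.87
eef_pos: [500.9, 246.6, 324.0]
orientation: [-0.071, -0.534, 0.655, -0.529]
ft_force: [0.5, 0.0, -2.4]
width: 11.2
```

drive_tool([
  [-1, [0.013, -0.001, 0.008], [-0.019, 0.03, 0.109]],
  [-1, [0.013, -0.002, 0.008], [-0.02, 0.03, 0.11]],
  [-1, [0.009, -0.002, 0.02], [-0.019, 0.031, 0.11]],
  [-1, [0.008, -0.004, 0.02], [-0.019, 0.03, 0.109]],
  [-1, [0.008, -0.005, 0.02], [-0.02, 0.031, 0.11]],
  [-1, [0.006, -0.006, 0.021], [-0.019, 0.03, 0.109]],
  [-1, [0.005, -0.007, 0.02], [-0.02, 0.031, 0.11]],
  [-1, [0.003, -0.008, 0.021], [-0.019, 0.03, 0.11]],
])

```text
clock: 10.53
eef_pos: [524.3, 88.0, 325.0]
orientation: [0.044, -0.134, 0.845, -0.517]
ft_force: [0.7, 1.0, -1.5]
width: 11.3
```

drive_tool([
  [-1, [0.002, -0.008, 0.02], [-0.019, 0.031, 0.109]],
  [-1, [0.0, -0.009, 0.021], [-0.02, 0.03, 0.11]],
  [-1, [-0.001, -0.01, 0.02], [-0.019, 0.03, 0.11]],
  [-1, [-0.003, -0.009, 0.019], [-0.019, 0.031, 0.109]],
  [-1, [-0.005, -0.01, 0.02], [-0.02, 0.03, 0.11]],
  [-1, [-0.006, -0.009, 0.019], [-0.019, 0.031, 0.109]],
  [-1, [-0.008, -0.009, 0.019], [-0.02, 0.03, 0.11]],
  [-1, [-0.009, -0.008, 0.018], [-0.019, 0.031, 0.11]],
])

```text
clock: 11.2
eef_pos: [557.3, -85.0, 310.8]
orientation: [0.148, 0.295, 0.857, -0.396]
ft_force: [-0.1, -0.2, -1.9]
width: 10.9
```

Run:
```python
from tgt import *; import cv2
from workcell import bot,viewer
st=bot.state();print(st['clock'],st['q'].round(2),st['eef_pos'].round(1),st['ft_force'],st['width'])
im=viewer.capture("wrist")[:,:,::-1].copy(); cv2.imwrite("pics/wr4.png",im)
p,r=cur(); pt,rt=pose([563,-55,200],-87); rel=(r.inv()*rt).as_rotvec(); print(pt,rel)
o=pathrows(p,r,[(0,p),(2,p+(pt+[0,0,60]-p)),(8,pt)],rel,8,-1)
simrows(o);show(o)
```

```text
11.2 [ 0.08  0.17  1.62 -0.88  1.47 -0.68] [557.3 -85.  310.8] [-0.14220232 -0.22291842 -1.86882208] 10.932886047481567
[ 567.20922263 -127.36038741  251.11986773] [-0.16133417  0.24255326  0.86656931]
end [ 567.3 -126.8  251.1] q [-0.12  0.12  1.68 -0.61  1.26  0.  ] min [-0.12  0.12  1.6  -0.88  1.26 -0.68] max [ 0.07  0.17  1.68 -0.61  1.47  0.  ]
[[-1,[-0.011,-0.007,0.015],[-0.02,0.03,0.108]],[-1,[-0.012,-0.005,0.015],[-0.02,0.031,0.109]],[-1,[0.006,0.004,0.007],[-0.02,0.03,0.108]],[-1,[0.006,0.004,0.007],[-0.021,0.03,0.108]],[-1,[0.006,0.003,0.008],[-0.02,0.031,0.109]],[-1,[0.006,0.002,0.007],[-0.02,0.03,0.108]],[-1,[0.006,0.001,0.008],[-0.02,0.03,0.108]],[-1,[0.006,0.001,0.008],[-0.02,0.031,0.109]]]
```

View pics/wr4.png

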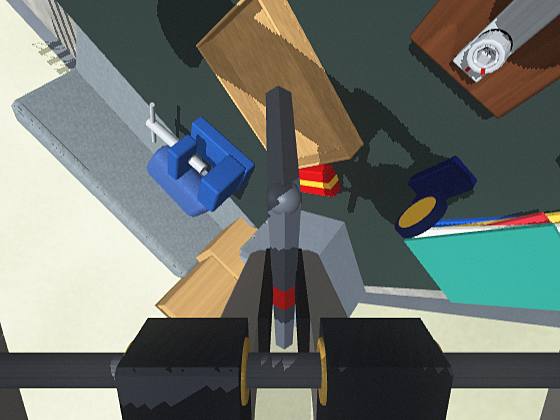

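```bash
python3 -c "
import cv2
im=cv2.imread('pics/wr4.png');cv2.imwrite('pics/wr4z.png',cv2.resize(im[15:95,440:540],None,fx=7,fy=7,interpolation=cv2.INTER_CUBIC))"
```

```text
(no output)
```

View pics/wr4z.png

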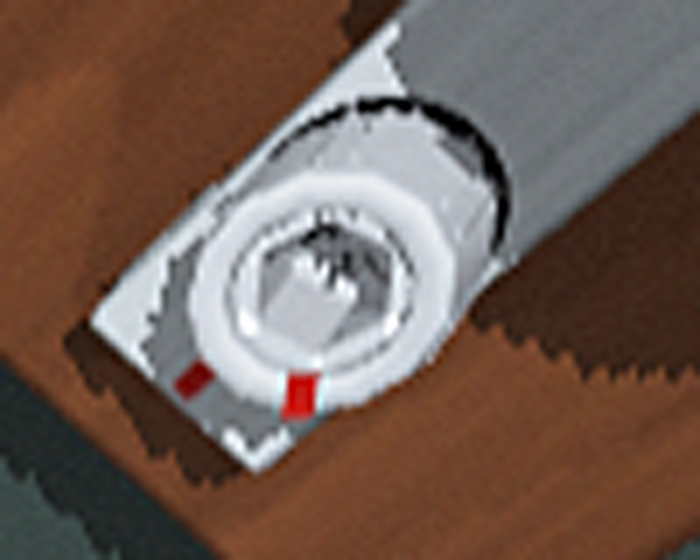

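Run:
```python
from h import *
m=cm("wrist")
f=lambda x,y,z:atz("wrist",(440+x/7,15+y/7),z,m)
c=f(323,290,77.5);print("mouth",c.round(1))
# outer head rim ellipse
print("rim",[ (f(x,y,78)-c).round(1).tolist() for x,y in[(190,290),(457,280),(325,172),(320,412)]])
h=f(300,397,78)-c; 
print("head mark az",np.degrees(np.arctan2(h[1],h[0])),np.linalg.norm(h[:2]))
s=f(194,380,58)-c; print("strap az",np.degrees(np.arctan2(s[1],s[0])),np.linalg.norm(s[:2]))
for x,y in [(262,262),(325,228),(392,262),(392,315),(335,350),(258,325)]:
    v=f(x,y,75)-c; print(np.degrees(np.arctan2(v[1],v[0])).round(1),np.linalg.norm(v[:2]).round(1))
# strap edges direction
a=f(95,322,58);b=f(395,30,58); a2=f(258,470,58);b2=f(500,270,58); d=a-b; print(np.degrees(np.arctan2(d[1],d[0]))); d=a2-b2; print(np.degrees(np.arctan2(d[1],d[0])))
d=(a-a2);print("w",np.linalg.norm(d)); e=(a+a2)/2-c; print(np.degrees(np.arctan2(e[1],e[0])))
```

```text
mouth [567.9 -56.   77.5]
rim [[-7.5, -11.7, 0.5], [5.9, 11.9, 0.5], [-11.9, 6.0, 0.5], [12.7, -6.2, 0.5]]
head mark az -36.04528951824689 12.369908797105305
strap az -73.40808555850508 27.085474115000217
-138.1 7.6
159.2 6.0
76.6 6.4
27.8 7.9
-21.6 8.2
-85.0 8.7
-73.79489745622176
-74.0679433360335
w 28.360255585405284
-73.39188727986112
```

Run:
```python
from tgt import *
p,r=cur(); pt,rt=pose([565,-55,110],-89); rel=(r.inv()*rt).as_rotvec(); print(pt,rel)
o=pathrows(p,r,[(0,p),(5,pt+[0,0,70]),(16,pt)],rel*1,16,-1)
# finish rotation in first 9 rows
o=pathrows(p,r,[(0,p),(8,pt+[0,0,80])],rel,8,-1)
q,pp,rr=simrows(o);show(o)
o2=pathrows(pp,rr,[(0,pp),(7,pt),(8,pt)],(rr.inv()*rt).as_rotvec(),8,-1); simrows(o2,q,pp,rr); show(o2)
```

```text
[ 566.68131738 -127.46320717  161.11986773] [-0.13943943  0.25282194  0.89267767]
end [ 567.  -127.7  241.5] q [-0.12  0.14  1.68 -0.62  1.27  0.04] min [-0.12  0.14  1.61 -0.88  1.27 -0.68] max [ 0.07  0.18  1.68 -0.62  1.47  0.04]
[[-1,[0.002,0.003,0.009],[-0.017,0.032,0.112]],[-1,[0.001,0.004,0.01],[-0.018,0.031,0.111]],[-1,[0.002,0.002,0.01],[-0.017,0.032,0.112]],[-1,[0.002,0.003,0.009],[-0.018,0.031,0.111]],[-1,[0.001,0.002,0.01],[-0.017,0.032,0.112]],[-1,[0.002,0.001,0.01],[-0.018,0.032,0.111]],[-1,[0.001,0.002,0.01],[-0.017,0.031,0.112]],[-1,[0.001,0.001,0.01],[-0.017,0.032,0.112]]]
end [ 566.4 -127.4  161.6] q [-0.12  0.22  1.75 -0.65  1.14  0.14] min [-0.12  0.14  1.68 -0.65  1.14  0.04] max [-0.12  0.22  1.75 -0.62  1.27  0.14]
[[-1,[0.006,-0.0,0.009],[-0.0,-0.0,-0.0]],[-1,[0.007,-0.001,0.01],[-0.0,-0.0,-0.0]],[-1,[0.006,-0.0,0.009],[-0.0,-0.0,-0.0]],[-1,[0.007,-0.001,0.01],[-0.0,-0.0,-0.0]],[-1,[0.006,0.0,0.009],[-0.0,-0.0,-0.0]],[-1,[0.007,-0.0,0.01],[-0.0,-0.0,-0.0]],[-1,[0.006,-0.001,0.009],[-0.0,-0.0,-0.0]],[-1,[0.0,0.0,0.0],[-0.0,-0.0,-0.0]]]
```

drive_tool([
  [-1, [0.002, 0.003, 0.009], [-0.017, 0.032, 0.112]],
  [-1, [0.001, 0.004, 0.01], [-0.018, 0.031, 0.111]],
  [-1, [0.002, 0.002, 0.01], [-0.017, 0.032, 0.112]],
  [-1, [0.002, 0.003, 0.009], [-0.018, 0.031, 0.111]],
  [-1, [0.001, 0.002, 0.01], [-0.017, 0.032, 0.112]],
  [-1, [0.002, 0.001, 0.01], [-0.018, 0.032, 0.111]],
  [-1, [0.001, 0.002, 0.01], [-0.017, 0.031, 0.112]],
  [-1, [0.001, 0.001, 0.01], [-0.017, 0.032, 0.112]],
])

```text
clock: 11.92
eef_pos: [566.2, -122.8, 240.0]
orientation: [0.217, 0.67, 0.682, -0.196]
ft_force: [0.0, -0.8, -1.5]
width: 11.1
```

drive_tool([
  [-1, [0.006, 0, 0.009], [0, 0, 0]],
  [-1, [0.007, -0.001, 0.01], [0, 0, 0]],
  [-1, [0.006, 0, 0.009], [0, 0, 0]],
  [-1, [0.007, -0.001, 0.01], [0, 0, 0]],
  [-1, [0.006, 0, 0.009], [0, 0, 0]],
  [-1, [0.007, 0, 0.01], [0, 0, 0]],
  [-1, [0.006, -0.001, 0.009], [0, 0, 0]],
  [-1, [0, 0, 0], [0, 0, 0]],
])

```text
clock: 12.58
eef_pos: [564.6, -122.3, 159.8]
orientation: [0.217, 0.668, 0.684, -0.198]
ft_force: [-0.4, -0.5, -2.9]
width: 11.2
```

Run:
```python
from tgt import *; from h import *
from workcell import bot,viewer
st=bot.state();print(st['clock'],st['q'].round(2),st['eef_pos'].round(1),st['ft_force'],st['width'])
print(keyworld())
for c in ("wrist","scene","top"): cv2.imwrite(f"pics/{c}5.png",viewer.capture(c)[:,:,::-1])
t=keyworld()[3]
for c in ("wrist","scene","top"): print(c,proj(c,[t,keyworld()[0],[565,-55,78]]).round(1).tolist())
for c,(x,y,w,h,s) in {"wrist":(230,20,110,80,7),"scene":(210,160,110,90,7),"top":(250,150,90,80,7)}.items():
    im=cv2.imread(f"pics/{c}5.png"); cv2.imwrite(f"pics/{c}5z.png",cv2.resize(im[y:y+h,x:x+w],None,fx=s,fy=s,interpolation=cv2.INTER_CUBIC))
```

```text
12.5833 [-0.11  0.22  1.75 -0.65  1.15  0.14] [ 564.6 -122.3  159.8] [-0.41607028 -0.47771453 -2.91080791] 11.192893842017886
(array([562.26439652, -49.89476091, 173.659271  ]), array([ 2.87831876e-02, -9.99585613e-01,  3.61093555e-04]), array([-1.02911500e-02, -6.57558938e-04, -9.99946829e-01]), array([561.59547178, -49.93750224, 108.66272715]))
wrist [[280.9, 94.0], [285.4, 197.2], [281.1, 65.5]]
scene [[263.2, 214.7], [262.1, 199.4], [262.2, 221.8]]
top [[295.1, 188.8], [296.3, 185.1], [296.2, 190.3]]
```

View pics/scene5z.png

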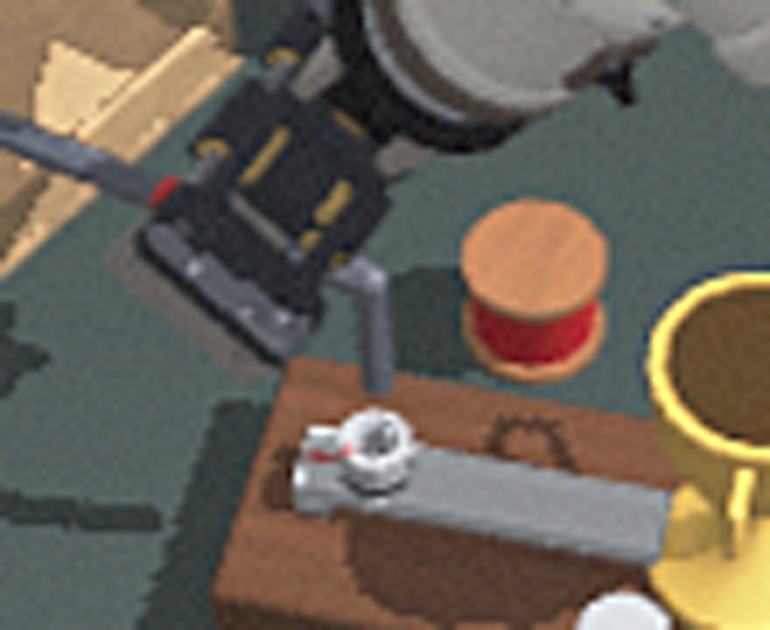

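View pics/wrist5.png

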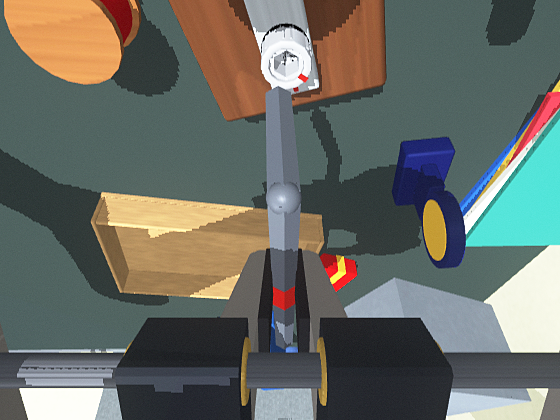

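View pics/top5z.png

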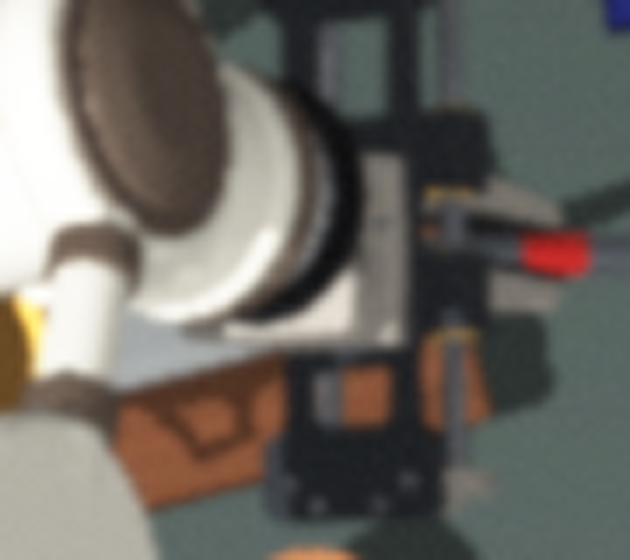

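View pics/wrist5z.png

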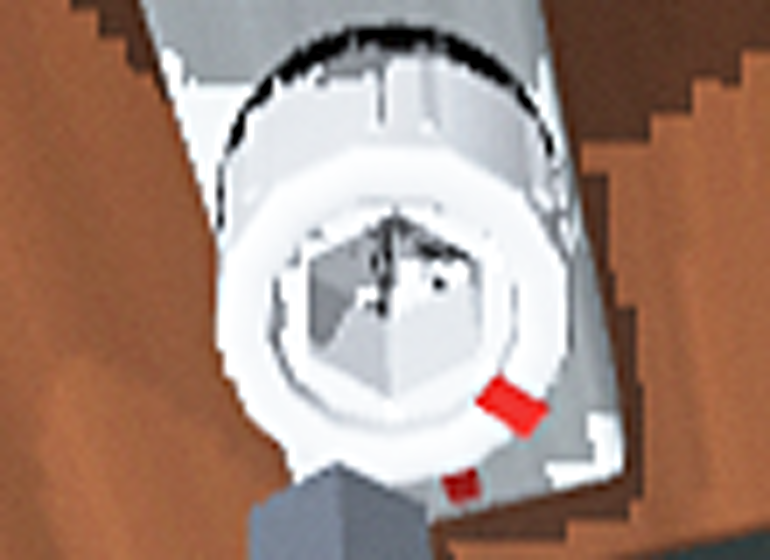

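Run:
```python
from h import *
im=cv2.imread("pics/scene0.png");cv2.imwrite("pics/s0z.png",cv2.resize(im[205:245,240:290],None,fx=14,fy=14,interpolation=cv2.INTER_CUBIC))
```

View pics/s0z.png

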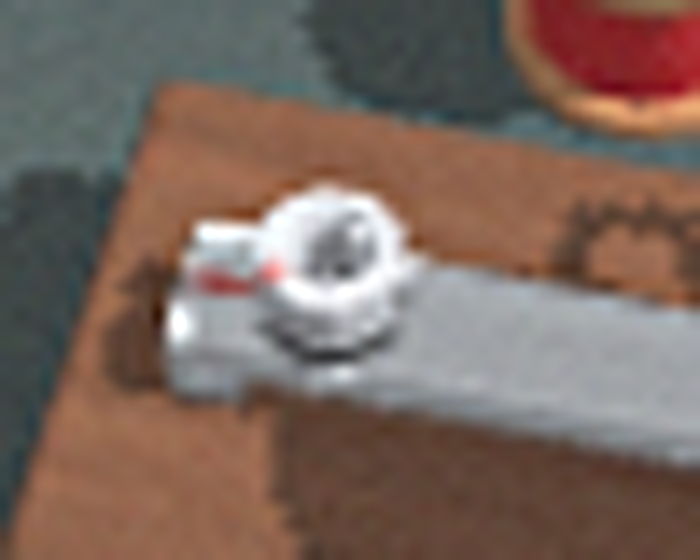

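Run:
```python
from h import *; from tgt import *
m=cm("wrist")
for n,px in (("wrist",(286.2,64.2)),("scene",(263.8,222.9)),("top",(296.2,190.8))): print(n,atz(n,px,78).round(1))
print(tri([("wrist",(286.2,64.2)),("scene",(263.8,222.9)),("top",(296.2,190.8))]).round(1))
# tip check: ridge corner pixel in wrist zoom (340,465)
b,L,S=keytool();p,r=cur()
print("ridge pred",proj("wrist",p+r.apply(b+62*S-6.93*L)).round(1), "obs",230+340/7,20+465/7)
for n,px in (("scene",(263.9,215.0)),): print(n,"tip at z108.7",atz(n,px,108.7).round(1))
f=lambda x,y,z:atz("wrist",(230+x/7,20+y/7),z,m)
h=f(512,405,78)-f(393.5,312,78); s=f(462,487,58)-f(393.5,312,78)
print("marks az",np.degrees(np.arctan2(h[1],h[0])),np.degrees(np.arctan2(s[1],s[0])))
pts=[(395,212),(482,262),(480,345),(390,395),(310,345),(308,260)]
c=np.mean([f(x,y,74) for x,y in pts],0);print("hexc",c.round(1))
for x,y in pts: v=f(x,y,74)-c; print(round(np.degrees(np.arctan2(v[1],v[0]))%60,1),np.linalg.norm(v[:2]).round(1))
```

```text
wrist [567.8 -54.2  78. ]
scene [566.1 -49.3  78. ]
top [563.6 -55.   78. ]
[565.4 -53.4  76.2]
ridge pred [[281.   84.3]] obs 278.57142857142856 86.42857142857143
scene tip at z108.7 [561.9 -50.  108.7]
marks az -37.975299890541315 -73.90714595395248
hexc [568. -56.  74.]
31.6 7.5
28.0 7.7
35.0 7.8
29.6 7.8
27.8 7.6
32.9 7.8
```

Run:
```python
from h import *; from tgt import *
from workcell import bot
d=np.load("wcam.npz")
for _ in range(2):
    m=cm("wrist");p,r=cur();Rw=m['world_to_cam'][:3,:3];t=m['world_to_cam'][:3,3]
    Rt=Rw@r.as_matrix(); tt=Rw@p+t; print(Rt.round(4).tolist(),tt.round(2),p)
print(d['R'].round(4).tolist(),d['t'])
st=bot.state(); pf,rf=fk(st['q'],P,c=np.pi/2); print("fk",pf,(rf.inv()*r).as_rotvec(),st['joint_vel'])
```

```text
[[0.0011, 1.0, -0.0008], [0.9548, -0.0008, 0.2971], [0.2971, -0.0011, -0.9548]] [   0.6   -29.77 -188.03] [ 566.76140776 -122.89607125  163.7059083 ]
[[0.0011, 1.0, -0.0008], [0.9548, -0.0008, 0.2971], [0.2971, -0.0011, -0.9548]] [   0.6   -29.77 -188.03] [ 566.76140776 -122.89607125  163.7059083 ]
[[0.0002, 1.0, 0.0015], [0.9544, -0.0006, 0.2986], [0.2986, 0.0014, -0.9544]] [  -0.39670084  -30.05395175 -188.56548579]
fk [ 566.76180078 -122.89612109  163.70567016] [-1.66533454e-16  2.22044605e-16 -1.94289029e-16] [-4.30825348e-06 -1.20887212e-02 -1.29043186e-02 -1.23211232e-03
  3.41150607e-04  2.73789897e-05]
```

```bash
cat > look.py <<'E'
from h import *; from tgt import *
from workcell import bot,viewer
import sys
tag=sys.argv[1]
st=bot.state();print(st['clock'],st['eef_pos'].round(2),st['ft_force'].round(1),st['joint_vel'].round(3))
m=cm("wrist"); im=viewer.capture("wrist")[:,:,::-1]; im2=viewer.capture("scene")[:,:,::-1]
print(bot.state()['eef_pos'].round(2)); print("key",[x.round(3).tolist() for x in keyworld()])
np.savez(f"m{tag}.npz",mtx=m['mtx'],world_to_cam=m['world_to_cam'])
cv2.imwrite(f"pics/w{tag}.png",im);cv2.imwrite(f"pics/s{tag}.png",im2)
cv2.imwrite(f"pics/w{tag}z.png",cv2.resize(im[20:100,230:340],None,fx=7,fy=7,interpolation=cv2.INTER_CUBIC))
cv2.imwrite(f"pics/s{tag}z.png",cv2.resize(im2[190:240,230:300],None,fx=10,fy=10,interpolation=cv2.INTER_CUBIC))
E
python3 look.py 6
```

```text
12.7333 [ 566.76 -122.9   163.71] [-0.3 -0.4 -1. ] [-0.    -0.012 -0.013 -0.001  0.     0.   ]
[ 567.14 -122.93  164.4 ]
key [[564.685, -50.467, 178.142], [0.029, -1.0, 0.002], [-0.003, -0.002, -1.0], [564.486, -50.597, 113.142]]
```

View pics/w6z.png

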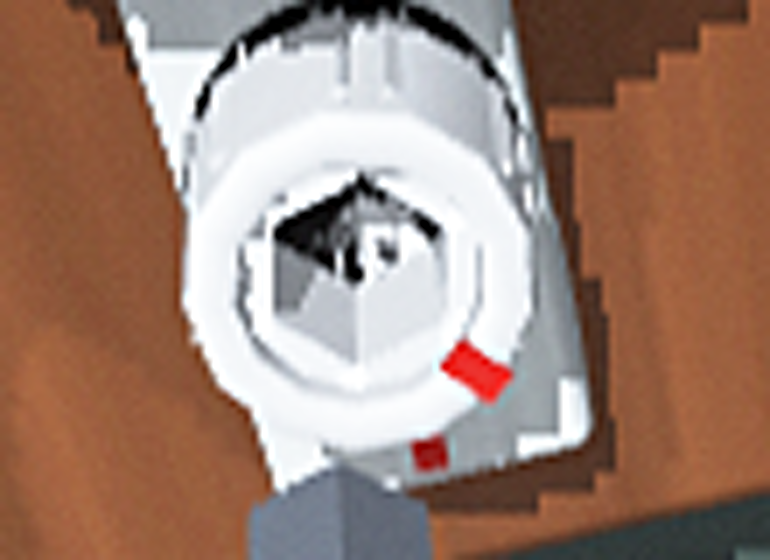

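View pics/s6z.png

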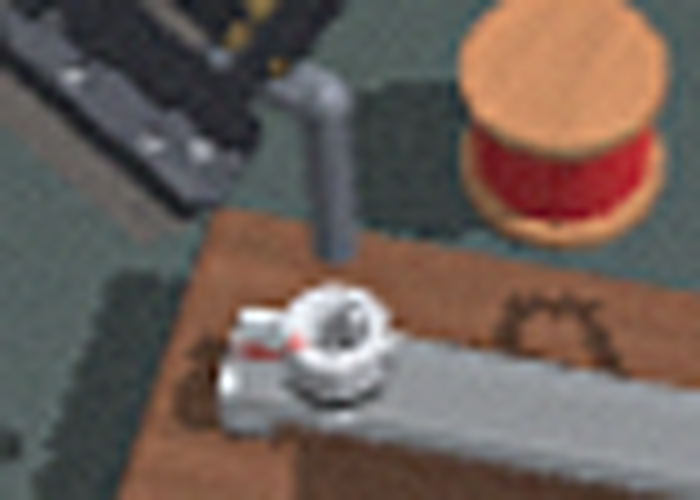

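Run:
```python
from h import *; from tgt import *
d=np.load("m6.npz"); m={k:d[k] for k in d}
f=lambda x,y,z:atz("wrist",(230+x/7,20+y/7),z,m)
print("rim c",f(357,277,78).round(1))
pts=[(362,175),(445,232),(443,315),(357,362),(273,312),(272,232)]
c=np.mean([f(x,y,75) for x,y in pts],0);print("hexc",c.round(1))
print([round(np.degrees(np.arctan2(*(f(x,y,75)-c)[1::-1]))%60,1) for x,y in pts])
from scipy.spatial.transform import Rotation as R
b,L,S=keytool(); p=np.array([566.76,-122.9,163.71]); _,r=cur()
print("ridge pred",proj("wrist",p+r.apply(b+62*S-6.93*L),m).round(1),"obs",230+341/7,20+465/7)
t=p+r.apply(b+65*S); print("tip",t)
print("scene: tip",proj("scene",t),"obs",(230+33.8,190+25.7)," mouth obs",(230+34.2,190+32.8),proj("scene",[567,-55,78]))
```

```text
rim c [564.8 -51.6  78. ]
hexc [565.1 -52.9  75. ]
[np.float64(29.6), np.float64(27.0), np.float64(33.7), np.float64(30.4), np.float64(26.4), np.float64(35.2)]
ridge pred [[281.1  84.3]] obs 278.7142857142857 86.42857142857143
tip [564.10482153 -50.56337761 112.4523451 ]
scene: tip [[263.21272931 214.68529119]] obs (263.8, 215.7)  mouth obs (264.2, 222.8) [[261.77576831 222.29998972]]
```

Run:
```python
from tgt import *
p,r=cur(); d=np.array([2,-1,-28.]); print(p, r.inv().apply(d).round(2), r.inv().apply([0,0,-1]).round(3),r.inv().apply([1,0,0]).round(3),r.inv().apply([0,1,0]).round(3))
```

```text
[ 567.14078596 -122.93410175  164.39959958] [14.89  1.22 23.79] [ 0.562 -0.027  0.827] [-0.009  0.999  0.038] [ 0.827  0.029 -0.561]
```

drive_tool([
  [-1, [0.003, 0, 0.005], [0, 0, 0]],
  [-1, [0.003, 0, 0.005], [0, 0, 0]],
  [-1, [0.003, 0.001, 0.005], [0, 0, 0]],
  [-1, [0.003, 0, 0.005], [0, 0, 0]],
  [-1, [0.003, 0, 0.004], [0, 0, 0]],
  [-1, [0, 0, 0], [0, 0, 0]],
  [-1, [0, 0, 0], [0, 0, 0]],
  [-1, [0, 0, 0], [0, 0, 0]],
])

```text
clock: 13.5
eef_pos: [568.3, -123.9, 135.2]
orientation: [0.219, 0.669, 0.683, -0.196]
ft_force: [0.0, 0.4, -2.9]
width: 11.3
```

```bash
python3 look.py 7
```

```text
13.5 [ 568.29 -123.85  135.19] [ 0.   0.4 -2.9] [ 0.001 -0.005 -0.006 -0.    -0.001  0.   ]
[ 568.49 -123.89  135.53]
key [[566.062, -51.425, 149.29], [0.029, -1.0, 0.002], [-0.004, -0.002, -1.0], [565.796, -51.541, 84.291]]
```

View pics/w7z.png

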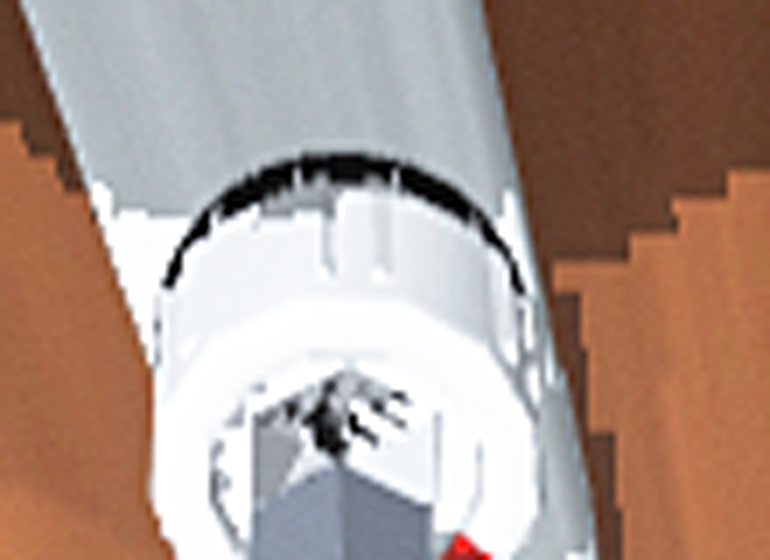

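View pics/s7z.png

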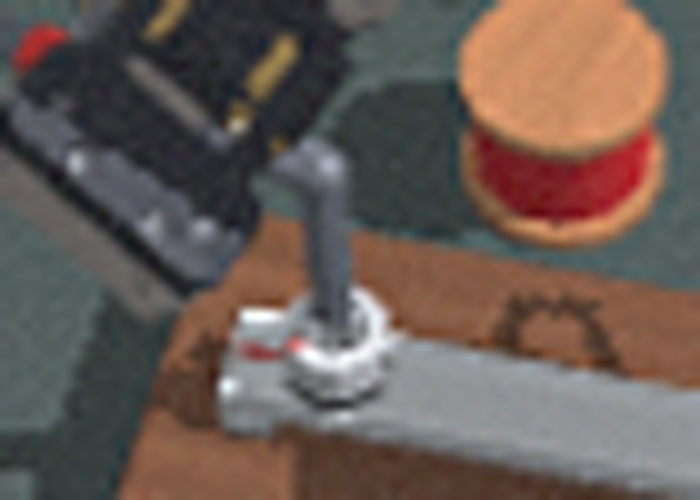

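Run:
```python
from h import *; from tgt import *
d=np.load("m7.npz"); m={k:d[k] for k in d}
f=lambda x,y,z:atz("wrist",(230+x/7,20+y/7),z,m)
a=f(346,297,78);print("rim top",a.round(1),"=> c y",a[1]-14, "strap arc",f(345,153,58).round(1))
for x,y in[(152,480),(540,470)]: print(f(x,y,78).round(1))
for x,y in[(252,430),(435,415)]: print("hexside",f(x,y,75).round(1))
print("hex top corner",f(347,360,75).round(1), "-> c", f(347,360,75)[1]-7.8)
b,L,S=keytool(); p=np.array([568.29,-123.85,135.19]); _,r=cur()
print("ridge pred",proj("wrist",p+r.apply(b+62*S-6.93*L),m).round(1),"obs",230+341/7,20+458/7, "tip",p+r.apply(b+65*S))
```

```text
rim top [564.7 -39.   78. ] => c y -53.0271996628935 strap arc [565.  -39.1  58. ]
[551.5 -52.6  78. ]
[578.6 -51.4  78. ]
hexside [558.4 -50.4  75. ]
hexside [571.2 -49.1  75. ]
hex top corner [565.  -45.1  75. ] -> c -52.914054077719435
ridge pred [[281.   84.2]] obs 278.7142857142857 85.42857142857143 tip [565.59257403 -51.50122288  83.95170924]
```

drive_tool([
  [-1, [0.0007, 0.0003, 0.0022], [0, 0, 0]],
  [-1, [0.0008, 0, 0.002], [0, 0, 0]],
  [-1, [0.0011, 0, 0.0017], [0, 0, 0]],
  [-1, [0.0011, 0, 0.0017], [0, 0, 0]],
  [-1, [0.0011, 0, 0.0017], [0, 0, 0]],
  [-1, [0.0011, 0, 0.0017], [0, 0, 0]],
  [-1, [0.0011, 0, 0.0017], [0, 0, 0]],
  [-1, [0.0011, 0, 0.0017], [0, 0, 0]],
])

```text
clock: 14.27
eef_pos: [569.2, -124.9, 118.6]
orientation: [0.219, 0.669, 0.683, -0.196]
ft_force: [0.1, 2.2, 0.7]
width: 11.3
```

```bash
python3 look.py 8
```

```text
14.2667 [ 569.17 -124.89  118.59] [0.1 2.2 0.7] [ 0.002  0.04   0.013 -0.012 -0.037  0.031]
[ 568.81 -124.77  118.07]
key [[566.386, -52.322, 131.912], [0.029, -1.0, 0.001], [-0.005, -0.001, -1.0], [566.053, -52.37, 66.913]]
```

View pics/w8.png

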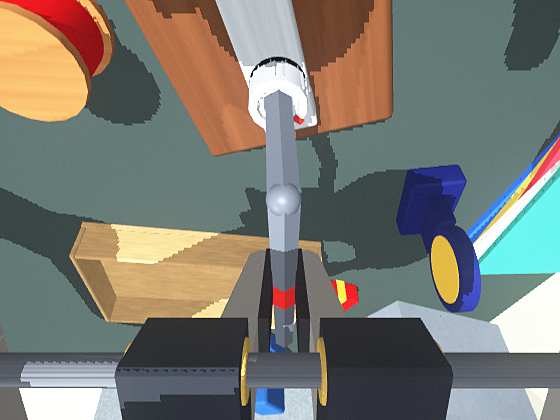

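View pics/s8z.png

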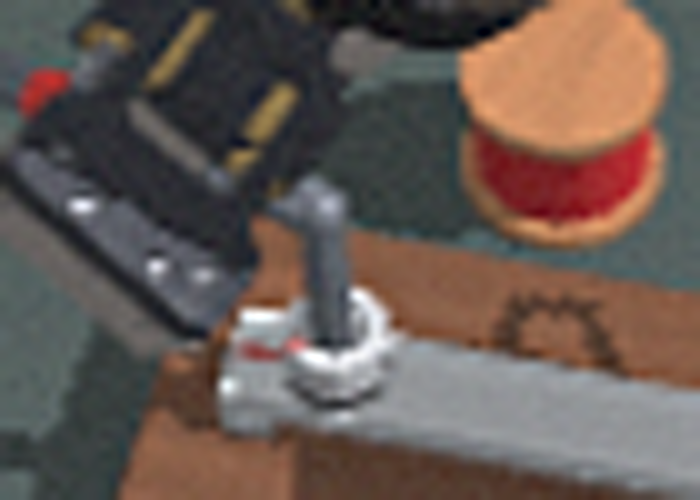

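drive_tool([
  [-1, [0.0006, 0, 0.0008], [0, 0, 0]],
  [-1, [0.0006, 0, 0.0008], [0, 0, 0]],
  [-1, [0.0006, 0, 0.0008], [0, 0, 0]],
  [-1, [0.0006, 0, 0.0008], [0, 0, 0]],
  [-1, [0.0006, 0, 0.0008], [0, 0, 0]],
  [-1, [0.0006, 0, 0.0008], [0, 0, 0]],
  [-1, [0, 0, 0], [0, 0, 0]],
  [-1, [0, 0, 0], [0, 0, 0]],
])

```text
clock: 15.03
eef_pos: [569.5, -125.3, 113.4]
orientation: [0.22, 0.669, 0.683, -0.196]
ft_force: [-0.8, 0.8, 4.8]
width: 11.3
```

```bash
python3 look.py 9
```

```text
15.0333 [ 569.52 -125.26  113.45] [-0.8  0.8  4.8] [-0.001  0.001  0.001 -0.     0.001 -0.   ]
[ 569.5  -125.33  113.45]
key [[567.07, -52.85, 127.155], [0.029, -1.0, 0.002], [-0.004, -0.003, -1.0], [566.811, -53.018, 62.155]]
```

View pics/s9z.png

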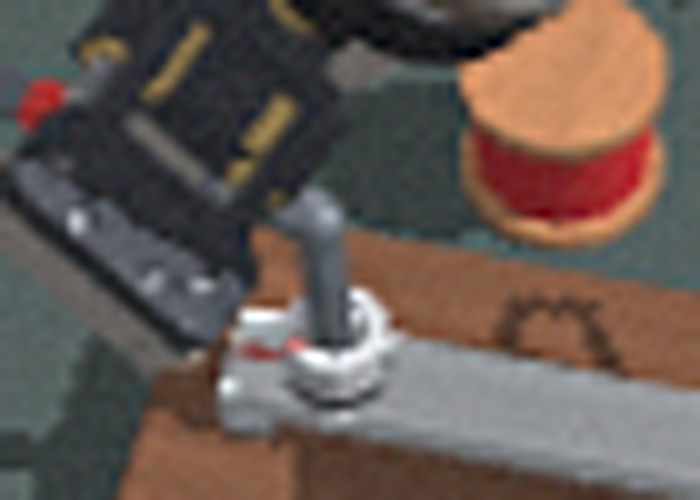

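```bash
cat > turn.py <<'E'
from tgt import *
import sys
ang=float(sys.argv[1]); n=int(sys.argv[2])
p,r=cur(); b,L,S=keytool(); piv=b+65*S
dn=r.inv().apply([0,0,-1.]); rv=dn*ang; Rt=R.from_rotvec(rv); d=(piv-Rt.apply(piv))/1000
print("piv_t",piv.round(1),"row",d.round(4),rv.round(4))
d=d.round(4);rv=rv.round(3)
simrows([[-1,d.tolist(),rv.tolist()]]*n)
E
python3 turn.py 0.06 8; python3 turn.py 0.06 15
```

```text
piv_t [88.7 -1.9  1.7] row [ 0.     -0.0043 -0.0001] [ 0.0337 -0.0016  0.0496]
end [ 536.1 -118.7  113.2] q [-0.12  0.41  1.61 -0.59  1.35  0.55] min [-0.12  0.3   1.61 -0.68  1.07  0.2 ] max [-0.11  0.41  1.77 -0.59  1.35  0.55]
piv_t [88.7 -1.9  1.7] row [ 0.     -0.0043 -0.0001] [ 0.0337 -0.0016  0.0496]
end [ 512.3 -100.6  113. ] q [-0.15  0.5   1.5  -0.46  1.56  0.84] min [-0.15  0.3   1.5  -0.68  1.07  0.2 ] max [-0.11  0.5   1.77 -0.46  1.56  0.84]
```

drive_tool([
  [-1, [0, -0.0043, -0.0001], [0.034, -0.0016, 0.05]],
  [-1, [0, -0.0043, -0.0001], [0.034, -0.0016, 0.05]],
  [-1, [0, -0.0043, -0.0001], [0.034, -0.0016, 0.05]],
  [-1, [0, -0.0043, -0.0001], [0.034, -0.0016, 0.05]],
  [-1, [0, -0.0043, -0.0001], [0.034, -0.0016, 0.05]],
  [-1, [0, -0.0043, -0.0001], [0.034, -0.0016, 0.05]],
  [-1, [0, -0.0043, -0.0001], [0.034, -0.0016, 0.05]],
  [-1, [0, -0.0043, -0.0001], [0.034, -0.0016, 0.05]],
], grip_force=60)

```text
clock: 15.8
eef_pos: [536.8, -118.9, 113.4]
orientation: [0.167, 0.813, 0.502, -0.243]
ft_force: [1.2, -1.5, 3.4]
width: 10.7
```

```bash
python3 look.py 10; python3 -c "
from workcell import bot
s=bot.state();print(s['ft_torque'],s['ft_force'],s['q'])"; python3 turn.py 0.06 8
```

```text
15.8 [ 536.79 -118.95  113.44] [ 1.2 -1.5  3.4] [-0.036  0.163 -0.218  0.189  0.393  0.491]
[ 536.72 -119.09  113.22]
key [[568.225, -53.772, 126.887], [-0.439, -0.898, 0.003], [-0.004, -0.001, -1.0], [567.94, -53.848, 61.887]]
[-0.05969174 -0.08452303  0.68569151] [ 0.0264697  -0.86827939  6.15825282] [-0.12046941  0.41391685  1.61375107 -0.58508998  1.35157897  0.54265313]
piv_t [88.7 -1.9  1.7] row [ 0.     -0.0043 -0.0001] [ 0.0338 -0.0016  0.0496]
end [510.2 -97.7 113. ] q [-0.16  0.51  1.48 -0.43  1.58  0.88] min [-0.16  0.41  1.48 -0.59  1.35  0.54] max [-0.12  0.51  1.61 -0.43  1.58  0.88]
```

View pics/w10.png

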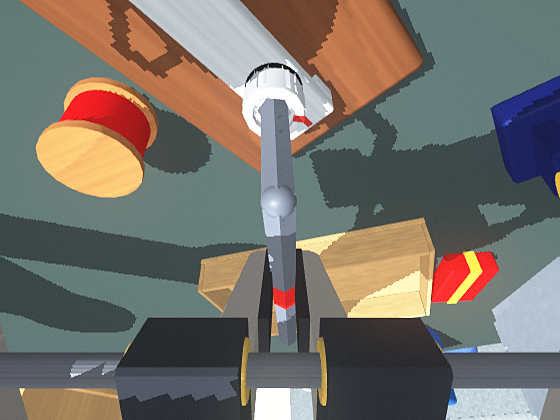

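View pics/s10z.png

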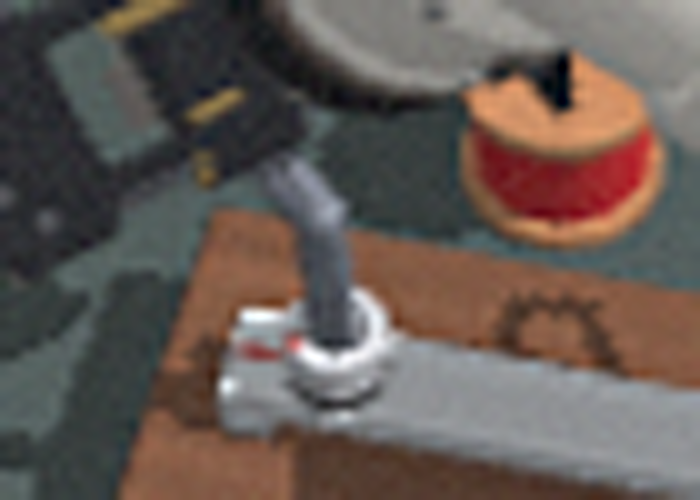

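Run:
```python
from h import *
im=cv2.imread("pics/w10.png");cv2.imwrite("pics/w10y.png",cv2.resize(im[50:150,225:345],None,fx=6,fy=6,interpolation=cv2.INTER_CUBIC))
im=cv2.imread("pics/w9.png");cv2.imwrite("pics/w9y.png",cv2.resize(im[50:150,225:345],None,fx=6,fy=6,interpolation=cv2.INTER_CUBIC))
```

```text
(no output)
```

View pics/w10y.png

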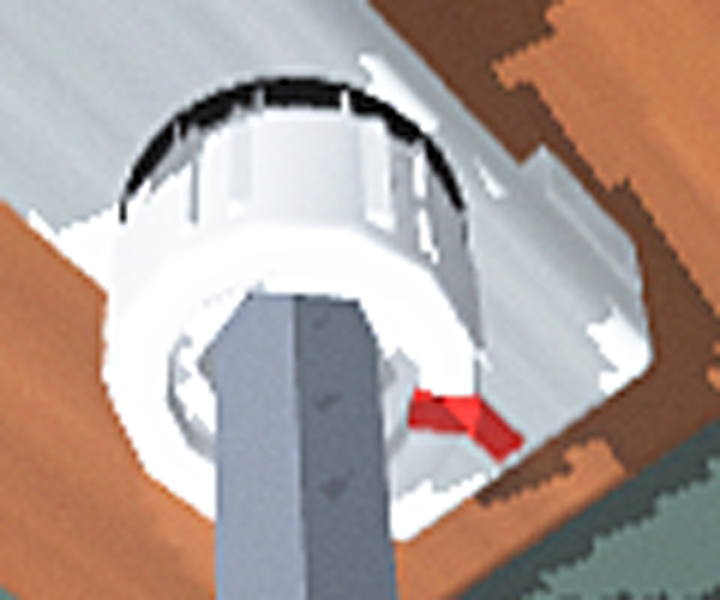

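View pics/w9y.png

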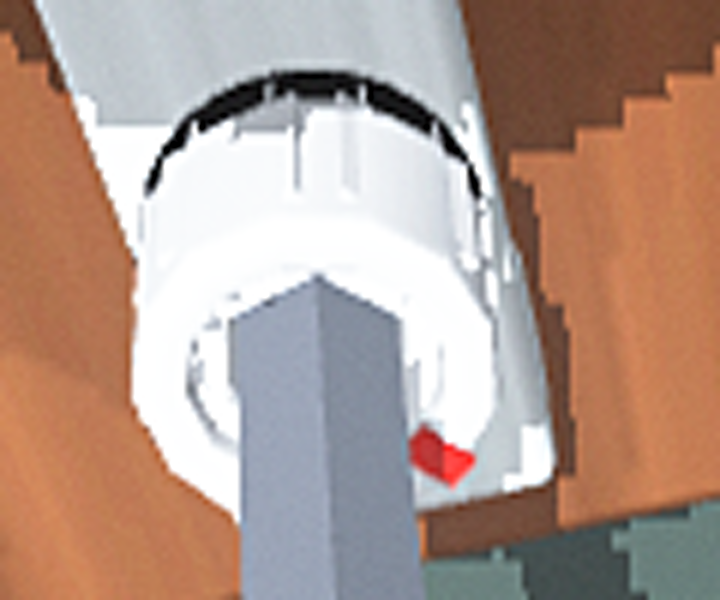

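Run:
```python
from h import *
for tag,hm,sm in (("10",(445,408),(500,432)),("9",(440,457),None)):
    d=np.load(f"m{tag}.npz"); m={k:d[k] for k in d}
    f=lambda x,y,z:atz("wrist",(225+x/6,50+y/6),z,m)
    if tag=="10":
        c=(f(105,380,78)+f(475,370,78))/2; t=f(290,225,78); print("c",c,"top",t)
    cc=np.array([565.5,-53,78])
    for nm,q in(("head",f(*hm,78)),)+((("strap",f(*sm,58)),) if sm else ()):
        v=q-cc;print(tag,nm,q.round(1),np.degrees(np.arctan2(v[1],v[0])),np.linalg.norm(v[:2]))
```

```text
c [565.08680749 -51.58685681  78.        ] top [570.75357159 -40.61411216  78.        ]
10 head [574.1 -59.5  78. ] -37.136529246629344 10.848149927774445
10 strap [572.4 -78.1  58. ] -74.60850761772461 26.08419198405833
9 head [574.7 -59.5  78. ] -35.04682603954829 11.279498862014607
```

Run:
```python
from h import *
for z in (78,122,127,132,137): print(z,proj("scene",[565.5,-53,z]).round(1))
for t in ("9","10"):
    im=cv2.imread(f"pics/s{t}.png");cv2.imwrite(f"pics/s{t}y.png",cv2.resize(im[190:240,240:290],None,fx=12,fy=12,interpolation=cv2.INTER_CUBIC))
```

```text
78 [[262.7 222.2]]
122 [[262.  212.5]]
127 [[261.9 211.4]]
132 [[261.8 210.3]]
137 [[261.7 209.1]]
```

View pics/s10y.png

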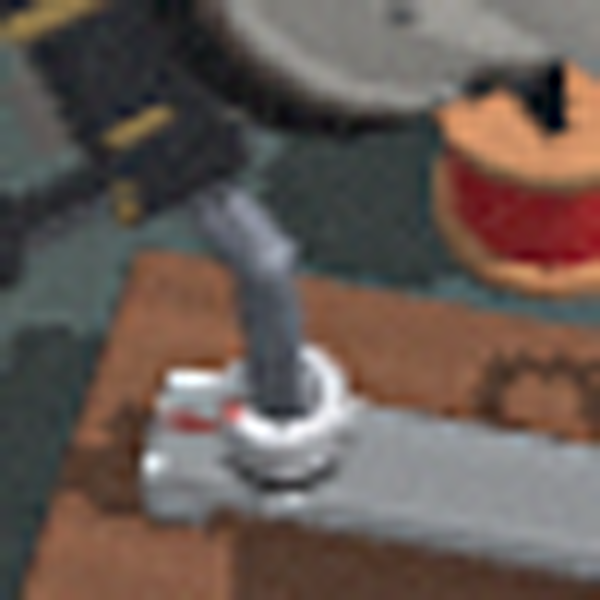

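View pics/s9y.png

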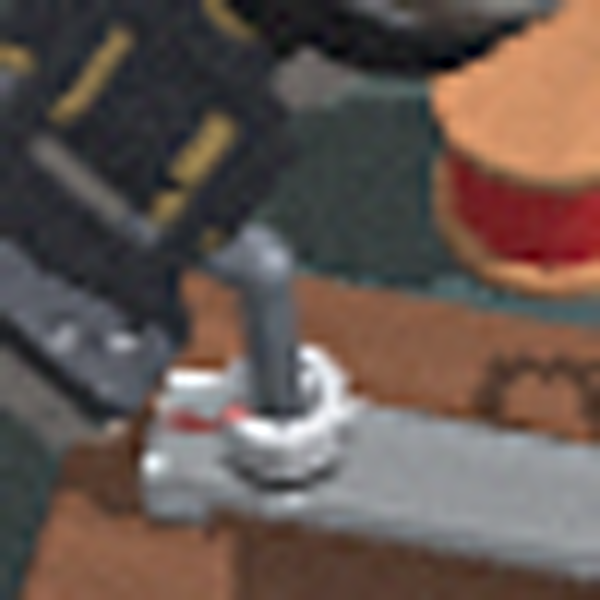

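```bash
cat > turn.py <<'E'
from tgt import *
import sys
ang=float(sys.argv[1]); n=int(sys.argv[2])
p,r=cur(); piv=r.inv().apply(np.array([566.8,-53.0,62])-p)
dn=r.inv().apply([0,0,-1.]); rv=dn*ang; Rt=R.from_rotvec(rv); d=(piv-Rt.apply(piv))/1000
print("piv_t",piv.round(1),"row",d.round(5),rv.round(4))
d=d.round(4);rv=rv.round(3)
q,pp,rr=simrows([[-1,d.tolist(),rv.tolist()]]*n); print("down now",rr.apply(dn))
E
python3 turn.py 0.05 8
```

```text
piv_t [88.8 -3.3  1.4] row [-6.00e-05 -3.63e-03 -7.00e-05] [ 0.0281 -0.0013  0.0413]
end [ 513.4 -102.4  113.6] q [-0.15  0.49  1.51 -0.46  1.54  0.81] min [-0.15  0.41  1.51 -0.59  1.35  0.54] max [-0.12  0.49  1.61 -0.46  1.54  0.81]
down now [ 0.00116021  0.00229817 -0.99999669]
```

drive_tool([
  [-1, [-0.0001, -0.0036, -0.0001], [0.028, -0.0013, 0.041]],
  [-1, [0, -0.0036, -0.0001], [0.028, -0.0013, 0.041]],
  [-1, [-0.0001, -0.0036, -0.0001], [0.028, -0.0013, 0.041]],
  [-1, [0, -0.0036, -0.0001], [0.028, -0.0013, 0.041]],
  [-1, [-0.0001, -0.0036, -0.0001], [0.028, -0.0013, 0.041]],
  [-1, [0, -0.0036, -0.0001], [0.028, -0.0013, 0.041]],
  [-1, [-0.0001, -0.0036, -0.0001], [0.028, -0.0013, 0.041]],
  [-1, [0, -0.0036, -0.0001], [0.028, -0.0013, 0.041]],
])

```text
clock: 16.57
eef_pos: [513.2, -102.5, 113.4]
orientation: [0.116, 0.896, 0.333, -0.271]
ft_force: [-0.9, -2.5, 5.4]
width: 11.1
```

```bash
python3 look.py 11; python3 -c "
from workcell import bot
s=bot.state();print(s['ft_torque'],s['ft_force'],s['q'],s['width'])
import cv2
im=cv2.imread('pics/w11.png');cv2.imwrite('pics/w11y.png',cv2.resize(im[50:150,225:345],None,fx=6,fy=6,interpolation=cv2.INTER_CUBIC))
im=cv2.imread('pics/s11.png');cv2.imwrite('pics/s11y.png',cv2.resize(im[180:260,210:330],None,fx=6,fy=6,interpolation=cv2.INTER_CUBIC))
"
```

```text
16.5667 [ 513.18 -102.45  113.42] [-0.9 -2.5  5.4] [-0.061  0.102 -0.146  0.208  0.259  0.412]
[ 513.12 -102.49  113.32]
key [[567.447, -54.436, 126.948], [-0.752, -0.659, 0.003], [-0.005, 0.001, -1.0], [567.1, -54.381, 61.949]]
[-0.22482402 -0.0760156   0.73197055] [-0.84134945 -1.24100464  6.23074431] [-0.15236313  0.49079212  1.50796769 -0.46134403  1.54296936  0.81516987] 11.15173820760584
```

View pics/w11y.png

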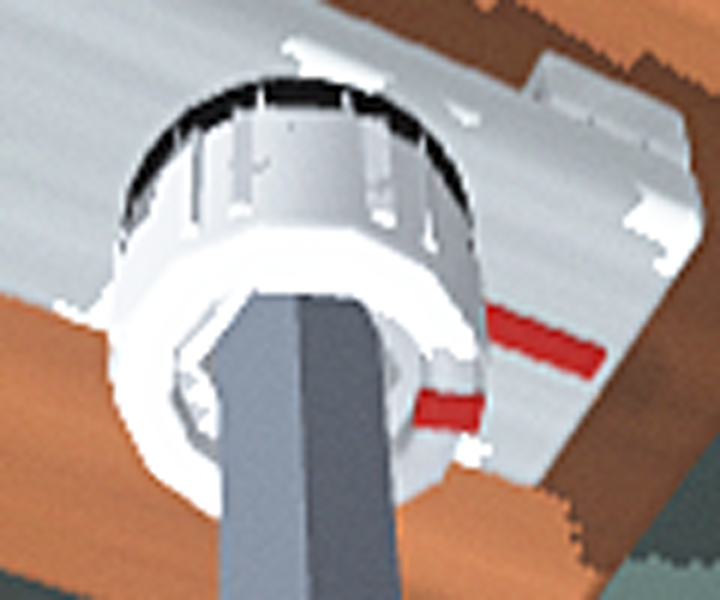

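View pics/s11y.png

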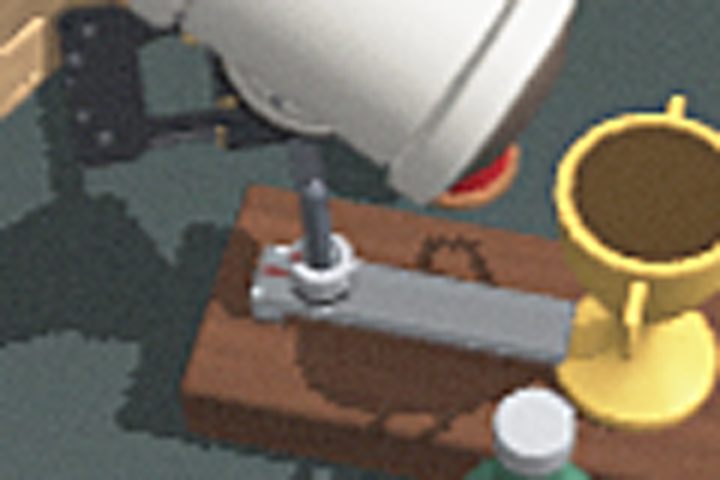

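View pics/w11.png

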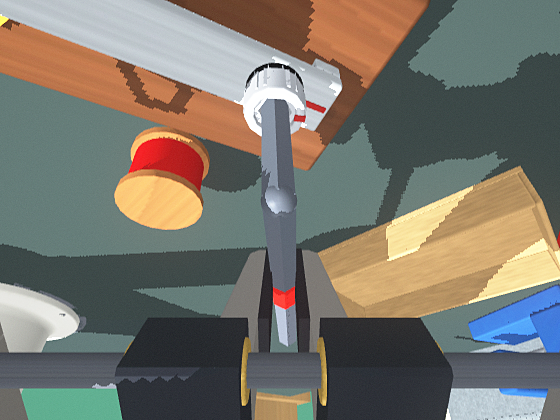

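```bash
cat > marks.py <<'E'
from h import *
import sys
tag=sys.argv[1]; a=list(map(float,sys.argv[2:]))
d=np.load(f"m{tag}.npz"); m={k:d[k] for k in d}
f=lambda x,y,z:atz("wrist",(225+x/6,50+y/6),z,m)
cc=(f(a[4],a[5],78)+f(a[6],a[7],78))/2; print("c",cc)
for c in (cc,np.array([565.5,-53,78])):
  for q in (f(a[0],a[1],78),f(a[2],a[3],58)):
    v=q-c; print(q.round(1),np.degrees(np.arctan2(v[1],v[0])).round(1),np.linalg.norm(v[:2]).round(1))
E
python3 marks.py 11 450 410 545 342 108 375 480 365; python3 turn.py 0.05 4
```

```text
c [565.71917221 -51.49349107  78.        ]
[570.6 -62.8  78. ] -66.7 12.3
[570.8 -75.3  58. ] -77.9 24.3
[570.6 -62.8  78. ] -62.5 11.0
[570.8 -75.3  58. ] -76.6 22.9
piv_t [89.2 -3.2  1.2] row [-5.00e-05 -3.65e-03 -8.00e-05] [ 0.0282 -0.0013  0.0413]
end [504.4 -91.1 113.5] q [-0.18  0.52  1.47 -0.39  1.62  0.96] min [-0.18  0.49  1.47 -0.46  1.54  0.82] max [-0.15  0.52  1.51 -0.39  1.62  0.96]
down now [ 8.37707111e-04  7.72391961e-04 -9.99999351e-01]
```

drive_tool([
  [-1, [0, -0.0036, -0.0001], [0.028, -0.0013, 0.041]],
  [-1, [-0.0001, -0.0036, -0.0001], [0.028, -0.0013, 0.041]],
  [-1, [0, -0.0036, -0.0001], [0.028, -0.0013, 0.041]],
  [-1, [-0.0001, -0.0036, -0.0001], [0.028, -0.0013, 0.041]],
  [-1, [0, -0.0036, -0.0001], [0.028, -0.0013, 0.041]],
  [-1, [0, 0, 0], [0, 0, 0]],
  [-1, [0, 0, 0], [0, 0, 0]],
  [-1, [0, 0, 0], [0, 0, 0]],
])

```text
clock: 17.33
eef_pos: [502.4, -87.8, 113.4]
orientation: [0.081, 0.93, 0.22, -0.284]
ft_force: [-0.3, -1.4, 6.2]
width: 11.2
```

```bash
python3 look.py 12; python3 -c "
from workcell import bot
s=bot.state();print(s['ft_torque'],s['ft_force'],s['q'],s['width'])
import cv2
im=cv2.imread('pics/w12.png');cv2.imwrite('pics/w12y.png',cv2.resize(im[50:150,225:345],None,fx=6,fy=6,interpolation=cv2.INTER_CUBIC))
"
```

```text
17.3333 [502.44 -87.83 113.45] [-0.3 -1.4  6.2] [ 0.002 -0.001  0.    -0.003 -0.001  0.   ]
[502.45 -87.81 113.46]
key [[566.878, -54.482, 127.06], [-0.89, -0.455, 0.004], [-0.005, 0.002, -1.0], [566.526, -54.356, 62.061]]
[-0.36169262 -0.03576182  0.78766719] [-1.46069348 -1.76298237  5.53355131] [-0.18096245  0.52646865  1.45741218 -0.36875438  1.63751254  0.99145632] 11.090799014280362
```

View pics/w12y.png

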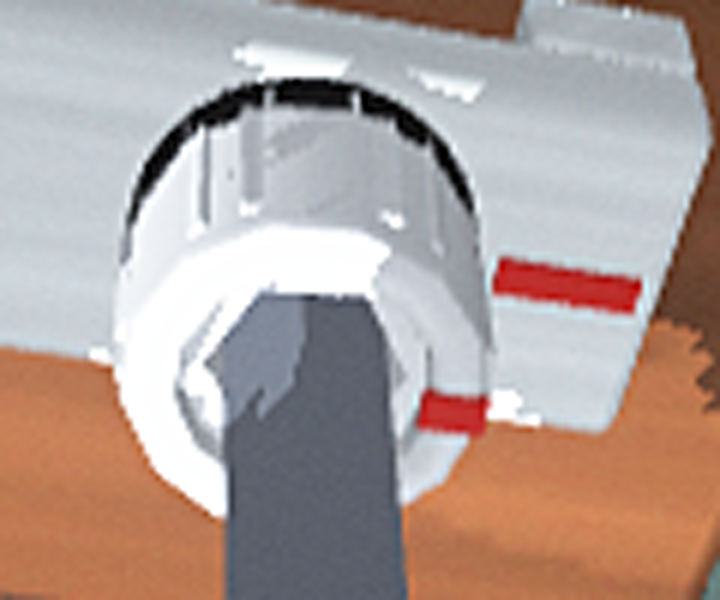

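```bash
python3 marks.py 12 453 412 567 285 112 375 490 365; python3 turn.py 0.05 3
```

```text
c [565.97943176 -51.90770421  78.        ]
[567.7 -63.9  78. ] -82.0 12.1
[570.4 -74.5  58. ] -79.0 23.0
[567.7 -63.9  78. ] -78.7 11.1
[570.4 -74.5  58. ] -77.2 22.0
piv_t [89.4 -3.   1.2] row [-5.00e-05 -3.66e-03 -8.00e-05] [ 0.0282 -0.0013  0.0413]
end [498.1 -77.6 113.4] q [-0.2   0.54  1.43 -0.31  1.68  1.1 ] min [-0.2   0.53  1.43 -0.37  1.64  0.99] max [-0.18  0.54  1.46 -0.31  1.68  1.1 ]
down now [ 7.63619351e-04  3.58040777e-04 -9.99999644e-01]
```

View pics/w12.png

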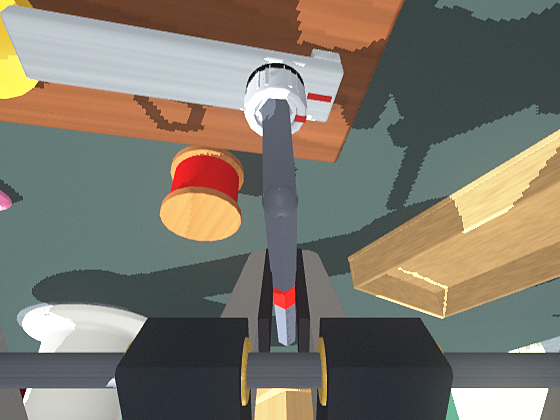

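View pics/s12.png

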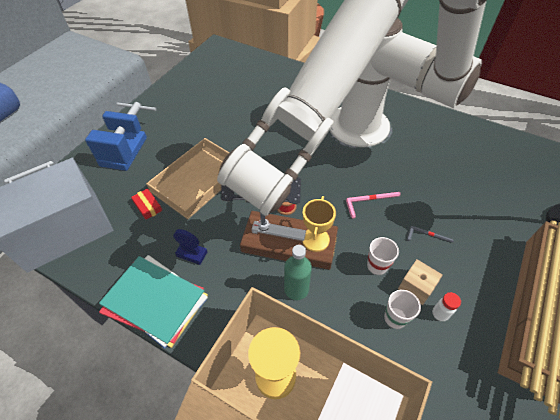

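Run:
```python
from tgt import *
p,r=cur()
for ang in (0,.1,.15):
    piv=np.array([566.8,-53,62]); Q=R.from_rotvec([0,0,-ang]); 
    for y in (-94.5,94.5):
        for x in (-37.5,37.5):
            w=piv+Q.apply(p+r.apply([x,y,-87.7])-piv); print(ang,x,y,w.round(0), "dist",np.hypot(w[0]-521,w[1]-84).round(0))
```

```text
0 -37.5 -94.5 [475.   7. 205.] dist 90.0
0 37.5 -94.5 [530.  34. 162.] dist 51.0
0 -37.5 94.5 [ 561. -161.  209.] dist 249.0
0 37.5 94.5 [ 616. -134.  167.] dist 238.0
0.1 -37.5 -94.5 [481.  16. 205.] dist 79.0
0.1 37.5 -94.5 [539.  37. 162.] dist 50.0
0.1 -37.5 94.5 [ 550. -160.  209.] dist 246.0
0.1 37.5 94.5 [ 608. -139.  167.] dist 239.0
0.15 -37.5 -94.5 [485.  20. 205.] dist 74.0
0.15 37.5 -94.5 [544.  39. 162.] dist 51.0
0.15 -37.5 94.5 [ 545. -159.  209.] dist 244.0
0.15 37.5 94.5 [ 604. -141.  167.] dist 239.0
```

drive_tool([
  [-1, [0, -0.0036, -0.0001], [0.028, -0.0013, 0.041]],
  [-1, [-0.0001, -0.0036, -0.0001], [0.028, -0.0013, 0.041]],
  [-1, [0, 0, 0], [0, 0, 0]],
  [-1, [0, 0, 0], [0, 0, 0]],
  [-1, [0, 0, 0], [0, 0, 0]],
  [-1, [0, 0, 0], [0, 0, 0]],
  [-1, [0, 0, 0], [0, 0, 0]],
  [-1, [0, 0, 0], [0, 0, 0]],
])

```text
clock: 18.1
eef_pos: [499.2, -81.5, 113.4]
orientation: [0.067, 0.939, 0.174, -0.288]
ft_force: [-1.1, -4.9, 5.6]
width: 11.0
```

```bash
python3 look.py 13; python3 -c "
from workcell import bot
s=bot.state();print(s['ft_torque'],s['ft_force'],s['q'],s['width'])
import cv2
im=cv2.imread('pics/w13.png');cv2.imwrite('pics/w13y.png',cv2.resize(im[50:150,225:345],None,fx=6,fy=6,interpolation=cv2.INTER_CUBIC))
"
```

```text
18.1 [499.21 -81.48 113.39] [-1.1 -4.9  5.6] [-0.001 -0.     0.    -0.001 -0.001  0.002]
[499.18 -81.46 113.38]
key [[566.578, -54.608, 126.925], [-0.931, -0.366, 0.005], [-0.006, 0.002, -1.0], [566.201, -54.475, 61.926]]
[-0.71069237  0.07106705  1.17792417] [-0.78313314 -3.61702122  6.25666684] [-0.19391556  0.53802033  1.44137554 -0.32924201  1.66898043  1.06361617] 11.180386053424353
```

View pics/w13y.png

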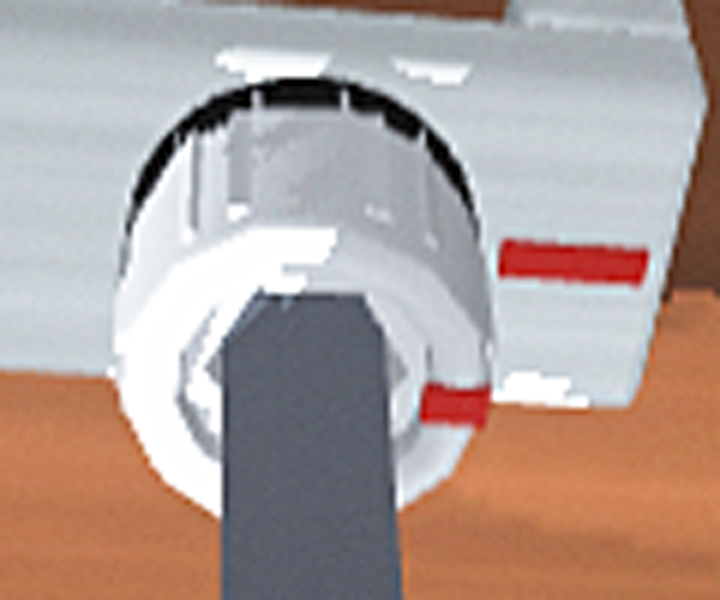

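```bash
python3 marks.py 13 455 406 573 263 115 375 490 365
```

```text
c [566.04538987 -52.11660788  78.        ]
[567.1 -64.   78. ] -85.1 11.9
[570.2 -74.5  58. ] -79.5 22.7
[567.1 -64.   78. ] -81.9 11.1
[570.2 -74.5  58. ] -77.7 22.0
```

drive_tool([
  [-1, [0, -0.0036, -0.0001], [0.028, -0.0013, 0.041]],
  [-1, [0, 0, 0], [0, 0, 0]],
  [-1, [0, 0, 0], [0, 0, 0]],
  [-1, [0, 0, 0], [0, 0, 0]],
  [-1, [0, 0, 0], [0, 0, 0]],
  [-1, [0, 0, 0], [0, 0, 0]],
  [-1, [0, 0, 0], [0, 0, 0]],
  [-1, [0, 0, 0], [0, 0, 0]],
])

```text
clock: 18.87
eef_pos: [497.7, -78.1, 113.2]
orientation: [0.06, 0.943, 0.151, -0.29]
ft_force: [-1.9, -6.1, 5.2]
width: 11.1
```

```bash
python3 look.py 14; python3 -c "
from workcell import bot
s=bot.state();print(s['ft_torque'],s['ft_force'],s['q'],s['width'])
import cv2
im=cv2.imread('pics/w14.png');cv2.imwrite('pics/w14y.png',cv2.resize(im[50:150,225:345],None,fx=6,fy=6,interpolation=cv2.INTER_CUBIC))
"
```

```text
18.8667 [497.69 -78.05 113.23] [-1.9 -6.1  5.2] [ 0.002 -0.001  0.002 -0.001  0.001 -0.001]
[497.69 -78.07 113.22]
key [[566.345, -54.61, 126.72], [-0.948, -0.319, 0.005], [-0.006, 0.002, -1.0], [565.934, -54.458, 61.722]]
[-0.84880391  0.2189266   1.31395952] [-1.96434963 -5.32941166  4.99149964] [-0.20078043  0.5434099   1.43423528 -0.30838381  1.683639    1.10069189] 11.037695260919984
```

View pics/w14y.png

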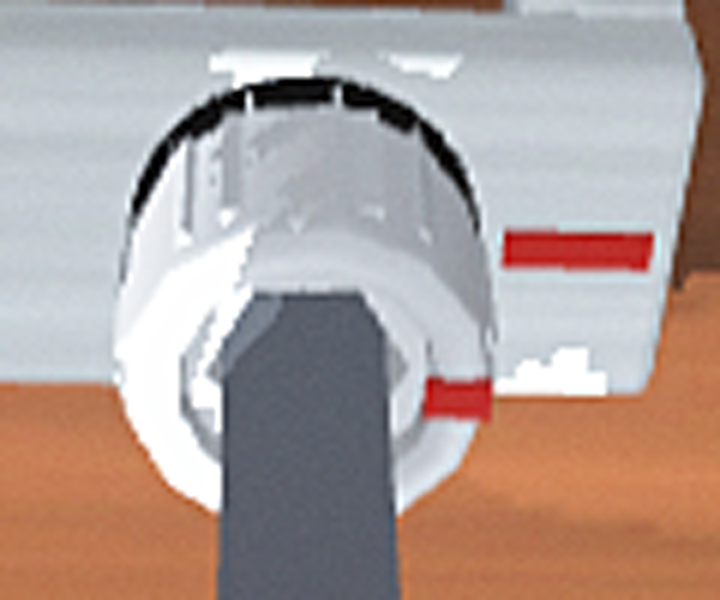

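drive_tool([
  [-1, [-0.0001, 0.0036, 0.0001], [-0.028, 0.0013, -0.041]],
  [-1, [-0.0001, 0.0036, 0.0001], [-0.028, 0.0013, -0.041]],
  [-1, [-0.0001, 0.0036, 0.0001], [-0.028, 0.0013, -0.041]],
  [-1, [-0.0001, 0.0036, 0.0001], [-0.028, 0.0013, -0.041]],
  [-1, [-0.0001, 0.0036, 0.0001], [-0.028, 0.0013, -0.041]],
  [-1, [0, 0, 0], [0, 0, 0]],
  [-1, [0, 0, 0], [0, 0, 0]],
  [-1, [0, 0, 0], [0, 0, 0]],
])

```text
clock: 19.63
eef_pos: [505.1, -93.0, 113.0]
orientation: [0.094, 0.918, 0.265, -0.279]
ft_force: [1.7, 1.3, 3.1]
width: 11.3
```

```bash
python3 look.py 15; python3 -c "
from workcell import bot
s=bot.state();print(s['ft_torque'],s['ft_force'],s['q'],s['width'])
import cv2
im=cv2.imread('pics/w15.png');cv2.imwrite('pics/w15y.png',cv2.resize(im[50:150,225:345],None,fx=6,fy=6,interpolation=cv2.INTER_CUBIC))
from tgt import *
p,r=cur();print('up',r.inv().apply([0,0,1]))
"
```

```text
19.6333 [505.08 -93.04 113.02] [1.7 1.3 3.1] [-0.002  0.003 -0.004  0.001  0.002 -0.001]
[505.05 -93.13 112.94]
key [[565.961, -53.801, 126.702], [-0.843, -0.539, 0.002], [-0.005, 0.004, -1.0], [565.658, -53.527, 61.703]]
[ 0.53930356 -0.7778639   0.16993837] [3.08133245 1.8400978  3.20002945] [-0.1694689   0.51081709  1.47984825 -0.40385298  1.60101673  0.92115795] 10.908343013015111
up [-0.56171793  0.02392306 -0.82698286]
```

View pics/w15y.png

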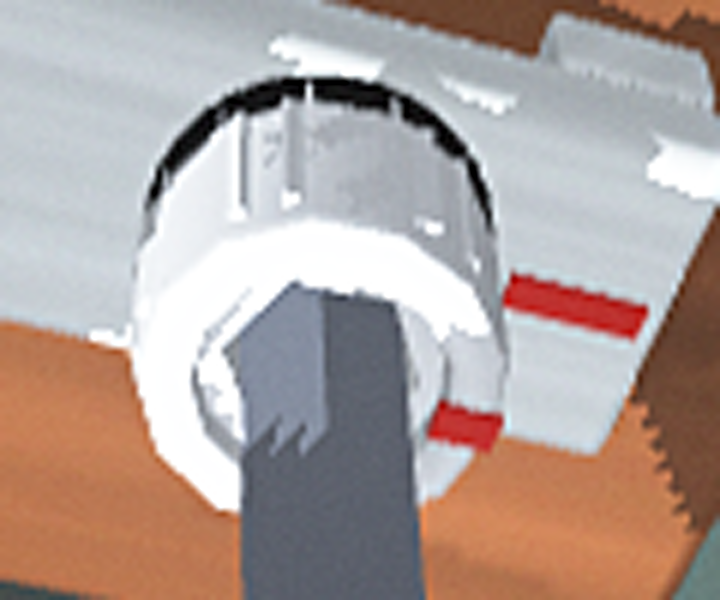

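drive_tool([
  [-1, [-0.0011, 0, -0.0017], [0, 0, 0]],
  [-1, [-0.0022, 0.0001, -0.0033], [0, 0, 0]],
  [-1, [-0.0028, 0.0001, -0.0041], [0, 0, 0]],
  [-1, [-0.0034, 0.0001, -0.005], [0, 0, 0]],
  [-1, [-0.0056, 0.0002, -0.0083], [0, 0, 0]],
  [-1, [-0.0084, 0.0004, -0.0124], [0, 0, 0]],
  [-1, [-0.0112, 0.0005, -0.0165], [0, 0, 0]],
  [-1, [-0.0112, 0.0005, -0.0165], [0, 0, 0]],
])

```text
clock: 20.4
eef_pos: [503.8, -93.4, 196.2]
orientation: [0.093, 0.918, 0.265, -0.281]
ft_force: [0.1, 0.5, -1.9]
width: 11.3
```

```bash
python3 look.py 16; python3 -c "
from workcell import bot
s=bot.state();print(s['ft_torque'],s['ft_force'],s['q'],s['width'])
"
```

```text
20.4 [503.85 -93.36 196.19] [ 0.1  0.5 -1.9] [-0.    -0.245 -0.197 -0.025  0.383 -0.168]
[506.42 -93.9  199.13]
key [[567.283, -54.559, 213.089], [-0.843, -0.538, -0.001], [0.0, 0.001, -1.0], [567.305, -54.471, 148.089]]
[ 0.22173767 -0.39593858  0.01121941] [ 0.20763353  0.06620191 -1.58730307] [-0.16955033  0.41583188  1.42589267 -0.411034    1.73321906  0.8649694 ] 11.086483033891877
```

View pics/w16.png

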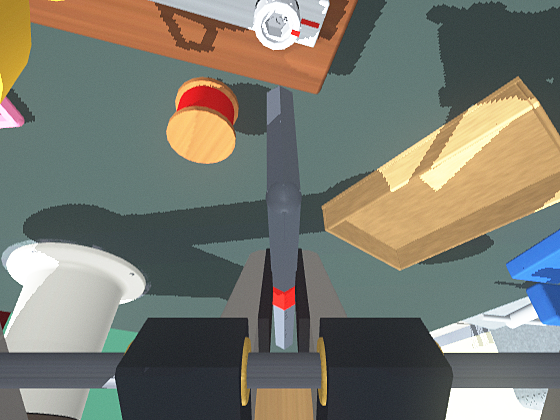

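Run:
```python
from h import *
im=cv2.imread("pics/w16.png");cv2.imwrite("pics/w16y.png",cv2.resize(im[0:70,225:345],None,fx=6,fy=6,interpolation=cv2.INTER_CUBIC))
```

```text
(no output)
```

View pics/w16y.png

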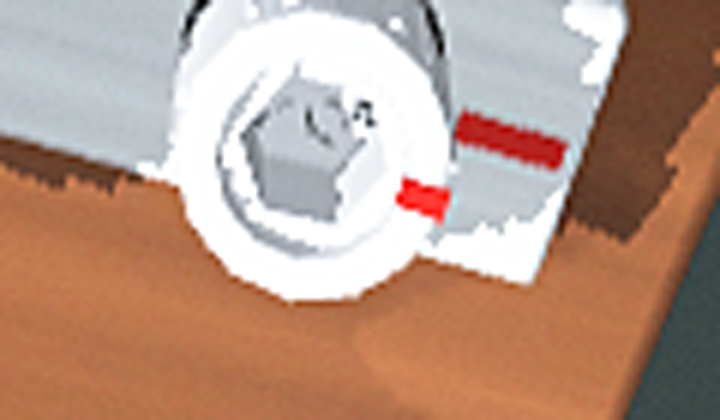

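```bash
cat > lay.py <<'E'
from tgt import *
def laypose(c,h,Laz,pitch,k=KEY):
    """grip point above c, lowest tips at floor+h"""
    th=np.radians(pitch); Lh=az(Laz); Lw=Lh*np.cos(th)+np.array([0,0,-np.sin(th)]); Sw=-Lh*np.sin(th)+np.array([0,0,-np.cos(th)])
    b,L,S=keytool(k); M=frame(Sw,Lw)@frame(S,L).T; r=R.from_matrix(M)
    low=min((r.apply(b+65*S))[2]-6*np.sin(th),(r.apply(b+160*L))[2]-6*np.cos(th))
    p=np.array([0,0,0.]); g=r.apply([0,0,-18.7]); p[:2]=np.array(c)-g[:2]; p[2]=5+h-low
    return p,r
if __name__=="__main__":
    p,r=cur(); pt,rt=laypose([480,-347],3,171.4,22); b,L,S=keytool()
    print(pt,"tips",(pt+rt.apply(b+65*S)).round(0),(pt+rt.apply(b+160*L)).round(0),"bend",(pt+rt.apply(b)).round(0),"z",rt.apply([0,0,1]).round(2))
    rel=(r.inv()*rt).as_rotvec(); print(rel,np.linalg.norm(rel))
    o=pathrows(p,r,[(0,p),(8,pt+[0,0,140])],rel,8,-1); q,pp,rr=simrows(o); show(o)
    o=pathrows(pp,rr,[(0,pp),(8,pt+[0,0,20])],(rr.inv()*rt).as_rotvec(),8,-1); simrows(o,q,pp,rr); show(o)
E
python3 lay.py
```

```text
[ 476.05502871 -346.87304228   33.47867059] tips [ 561. -359.   13.] [ 391. -334.   14.] bend [ 537. -356.   74.] z [-0.21  0.01 -0.98]
[0.28824322 0.34517591 0.67414415] 0.8103708421622139
end [ 475.9 -347.1  173.8] q [-0.76  0.38  1.43 -0.14  1.49  1.  ] min [-0.76  0.35  1.43 -0.41  1.49  0.86] max [-0.17  0.42  1.47 -0.14  1.73  1.  ]
[[-1,[-0.015,0.025,0.015],[0.036,0.043,0.084]],[-1,[-0.013,0.026,0.013],[0.036,0.043,0.085]],[-1,[-0.011,0.027,0.011],[0.036,0.043,0.084]],[-1,[-0.009,0.029,0.01],[0.036,0.044,0.084]],[-1,[-0.008,0.03,0.009],[0.036,0.043,0.084]],[-1,[-0.005,0.031,0.007],[0.036,0.043,0.085]],[-1,[-0.002,0.031,0.006],[0.036,0.043,0.084]],[-1,[-0.001,0.032,0.005],[0.036,0.043,0.084]]]
end [ 475.7 -346.4   53.1] q [-0.76  0.51  1.51 -0.15  1.29  1.03] min [-0.76  0.38  1.43 -0.15  1.29  1.  ] max [-0.76  0.51  1.51 -0.14  1.49  1.03]
[[-1,[0.003,-0.0,0.015],[0.0,0.0,0.0]],[-1,[0.003,-0.001,0.014],[0.0,0.0,0.0]],[-1,[0.004,-0.0,0.015],[0.0,0.0,0.0]],[-1,[0.003,-0.001,0.015],[0.0,0.0,0.0]],[-1,[0.003,-0.0,0.014],[0.0,0.0,0.0]],[-1,[0.003,-0.001,0.015],[0.0,0.0,0.0]],[-1,[0.003,-0.0,0.015],[0.0,0.0,0.0]],[-1,[0.003,-0.001,0.015],[0.0,0.0,0.0]]]
```

drive_tool([
  [-1, [-0.015, 0.025, 0.015], [0.036, 0.043, 0.084]],
  [-1, [-0.013, 0.026, 0.013], [0.036, 0.043, 0.085]],
  [-1, [-0.011, 0.027, 0.011], [0.036, 0.043, 0.084]],
  [-1, [-0.009, 0.029, 0.01], [0.036, 0.044, 0.084]],
  [-1, [-0.008, 0.03, 0.009], [0.036, 0.043, 0.084]],
  [-1, [-0.005, 0.031, 0.007], [0.036, 0.043, 0.085]],
  [-1, [-0.002, 0.031, 0.006], [0.036, 0.043, 0.084]],
  [-1, [-0.001, 0.032, 0.005], [0.036, 0.043, 0.084]],
])

```text
clock: 21.17
eef_pos: [473.2, -347.6, 168.4]
orientation: [0.004, 0.991, -0.083, -0.109]
ft_force: [1.0, 0.3, -2.2]
width: 10.7
```

Run:
```python
from lay import *; import cv2
from workcell import bot,viewer
im=viewer.capture("scene");cv2.imwrite("pics/s17.png",im[:,:,::-1])
im=viewer.capture("top");cv2.imwrite("pics/t17.png",im[:,:,::-1])
p,r=cur(); pt,rt=laypose([480,-347],3,171.4,22); print(bot.state()['clock'],p,pt)
o=pathrows(p,r,[(0,p),(8,pt+[0,0,15])],(r.inv()*rt).as_rotvec(),8,-1); simrows(o); show(o)
```

```text
21.2667 [ 470.79228266 -351.61307804  168.41788966] [ 476.05502871 -346.87304228   33.47867059]
end [ 476.2 -346.8   48.5] q [-0.76  0.51  1.51 -0.15  1.28  1.03] min [-0.77  0.38  1.43 -0.15  1.28  1.  ] max [-0.76  0.51  1.51 -0.14  1.49  1.03]
[[-1,[0.004,-0.001,0.014],[-0.0,0.001,-0.001]],[-1,[0.004,-0.001,0.015],[-0.0,0.001,-0.001]],[-1,[0.003,-0.001,0.014],[-0.0,0.001,-0.001]],[-1,[0.004,-0.001,0.015],[-0.001,0.001,-0.001]],[-1,[0.004,-0.002,0.014],[0.0,0.001,-0.001]],[-1,[0.003,-0.001,0.015],[0.0,0.001,-0.001]],[-1,[0.004,-0.001,0.015],[-0.0,0.001,-0.001]],[-1,[0.004,-0.001,0.014],[-0.0,0.001,-0.001]]]
```

View pics/s17.png

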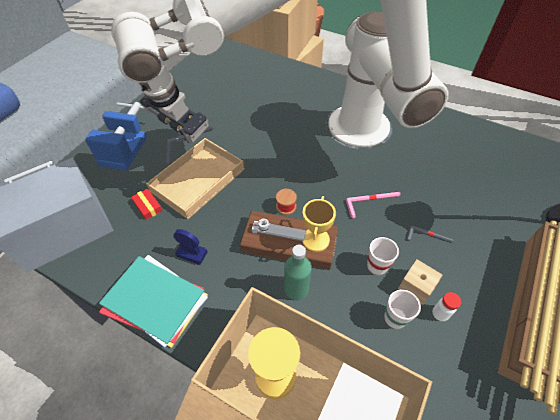

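View pics/t17.png

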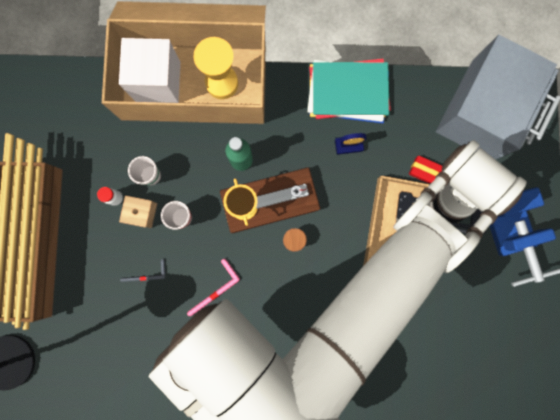

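```bash
python3 -c "
from h import *
print(proj('scene',[[480,-347,5],[470,-351,168]]))
print([atz('scene',p,40).round(0).tolist() for p in [(206,140),(243,160),(188,216),(148,184)]])"
```

```text
[[197.36997537 178.54028779]
 [188.03175975 137.94097412]]
[[352.0, -398.0, 40.0], [370.0, -243.0, 40.0], [628.0, -263.0, 40.0], [591.0, -441.0, 40.0]]
```

drive_tool([
  [-1, [0.004, -0.001, 0.014], [0, 0, 0]],
  [-1, [0.004, -0.001, 0.015], [0, 0, 0]],
  [-1, [0.003, -0.001, 0.014], [0, 0, 0]],
  [-1, [0.004, -0.001, 0.015], [0, 0, 0]],
  [-1, [0.004, -0.002, 0.014], [0, 0, 0]],
  [-1, [0.003, -0.001, 0.015], [0, 0, 0]],
  [-1, [0.004, -0.001, 0.015], [0, 0, 0]],
  [-1, [0.003, -0.001, 0.012], [0, 0, 0]],
])

```text
clock: 21.93
eef_pos: [478.4, -339.0, 48.8]
orientation: [0.004, 0.991, -0.08, -0.111]
ft_force: [-1.3, 0.8, -2.7]
width: 11.4
```

Run:
```python
from lay import *; import cv2
from workcell import bot,viewer
st=bot.state();print(st['clock'],st['eef_pos'],st['ft_force'])
im=viewer.capture("wrist");cv2.imwrite("pics/w18.png",im[:,:,::-1])
im=viewer.capture("scene");cv2.imwrite("pics/s18.png",cv2.resize(im[110:230,120:260,::-1],None,fx=5,fy=5))
b,L,S=keytool();p,r=cur();print("tips",p+r.apply(b+65*S),p+r.apply(b+160*L)); print(r.inv().apply([0,0,-1]))
```

```text
21.9333 [ 478.42862815 -338.96823597   48.76232778] [-1.25747474  0.78334198 -2.66198022]
tips [ 562.58156578 -350.56886573   26.68464898] [ 391.77560012 -325.18110506   29.08958157]
[ 0.22104088 -0.02321258  0.97498826]
```

View pics/w18.png

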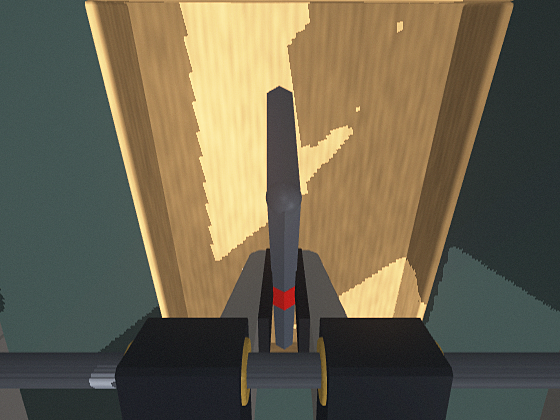

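View pics/s18.png

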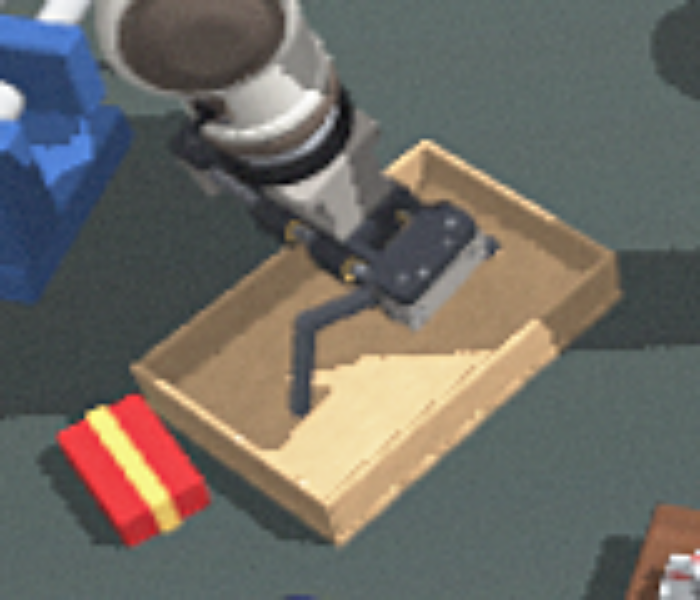

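drive_tool([
  [-1, [0.0006, 0, 0.0029], [0, 0, 0]],
  [-1, [0.0006, 0, 0.0029], [0, 0, 0]],
  [-1, [0.0006, 0, 0.0029], [0, 0, 0]],
  [-1, [0.0006, 0, 0.0024], [0, 0, 0]],
  [-1, [0.0006, 0, 0.002], [0, 0, 0]],
  [-1, [0.0004, 0, 0.0015], [0, 0, 0]],
  [-1, [0, 0, 0], [0, 0, 0]],
  [-1, [0, 0, 0], [0, 0, 0]],
])

```text
clock: 22.7
eef_pos: [478.9, -341.7, 36.5]
orientation: [0.005, 0.991, -0.081, -0.109]
ft_force: [-0.5, -0.1, -1.2]
width: 10.9
```

Run:
```python
from lay import *
from workcell import bot,viewer
st=bot.state();print(st['clock'],st['eef_pos'],st['ft_force'])
b,L,S=keytool();p,r=cur();print("tips",p+r.apply(b+65*S),p+r.apply(b+160*L)); print(r.inv().apply([0,0,-1]))
```

```text
22.7 [ 478.93857443 -341.72664636   36.53373482] [-0.45657169 -0.07067482 -1.17117879]
tips [ 564.264957   -354.11196969   15.72517166] [ 393.48939921 -328.44907073   17.18273103]
[ 0.21562387 -0.02709701  0.97610045]
```

drive_tool([
  [-1, [0.0003, 0, 0.0012], [0, 0, 0]],
  [-1, [0.0003, 0, 0.0012], [0, 0, 0]],
  [-1, [0.0003, 0, 0.0012], [0, 0, 0]],
  [-1, [0.0003, 0, 0.0012], [0, 0, 0]],
  [-1, [0.0002, 0, 0.001], [0, 0, 0]],
  [-1, [0.0002, 0, 0.001], [0, 0, 0]],
  [-1, [0, 0, 0], [0, 0, 0]],
  [-1, [0, 0, 0], [0, 0, 0]],
])

```text
clock: 23.37
eef_pos: [479.3, -342.1, 30.0]
orientation: [0.005, 0.991, -0.081, -0.109]
ft_force: [0.7, 0.4, 1.8]
width: 11.1
```

Run:
```python
from lay import *
from workcell import bot,viewer
st=bot.state();print(st['clock'],st['eef_pos'],st['ft_force'],st['width'])
```

```text
23.3667 [ 479.32434136 -342.06815322   30.03687692] [0.69226224 0.44184864 1.76394473] 11.112438334676915
```

drive_tool([
  [0.9, [0, 0, 0], [0, 0, 0]],
  [0.9, [0, 0, 0], [0, 0, 0]],
  [0.9, [0, 0, 0], [0, 0, 0]],
  [0.9, [0, 0, 0], [0, 0, 0]],
  [0.9, [0, 0, 0], [0, 0, 0]],
  [0.9, [0, 0, 0], [0, 0, 0]],
  [0.9, [0, 0, 0], [0, 0, 0]],
  [0.9, [0, 0, 0], [0, 0, 0]],
])

```text
clock: 24.03
eef_pos: [479.0, -341.9, 29.5]
orientation: [0.005, 0.991, -0.081, -0.109]
ft_force: [0.0, -1.1, -0.4]
width: 62.1
```

Run:
```python
from lay import *; import cv2
from workcell import bot,viewer
st=bot.state();print(st['clock'],st['eef_pos'],st['ft_force'],st['width'])
im=viewer.capture("wrist");cv2.imwrite("pics/w19.png",im[:,:,::-1])
im=viewer.capture("scene");cv2.imwrite("pics/s19.png",cv2.resize(im[110:230,120:260,::-1],None,fx=5,fy=5))
p,r=cur();print(r.inv().apply([0,0,1]))
```

```text
24.0333 [ 478.9638326  -341.93887554   29.48176568] [ 0.04531514 -1.10953991 -0.39858037] 62.06261299381314
[-0.21569457  0.0271466  -0.97608346]
```

View pics/w19.png

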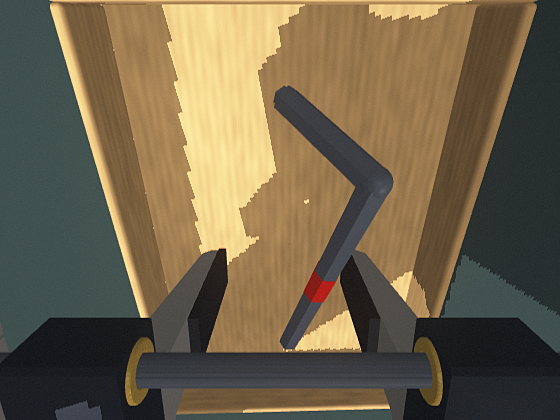

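View pics/s19.png

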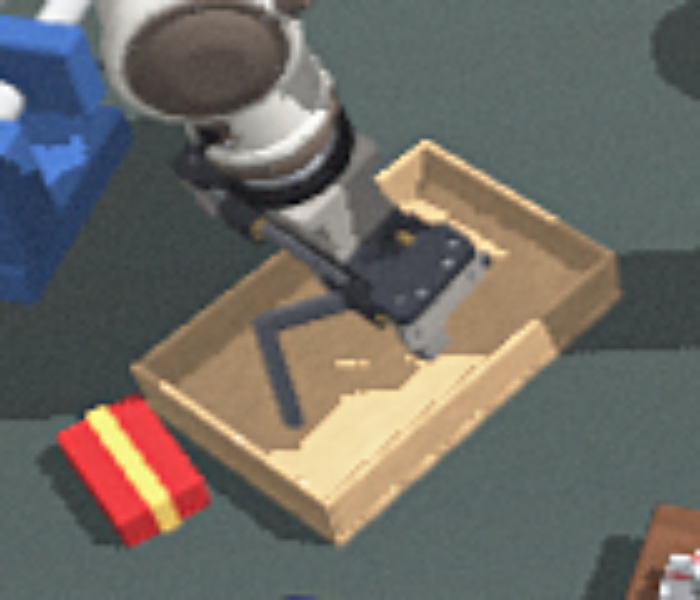

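drive_tool([
  [0.6, [0, 0, 0], [0, 0, 0]],
  [0.6, [0, 0, 0], [0, 0, 0]],
  [0.6, [-0.001, 0, -0.005], [0, 0, 0]],
  [0.6, [-0.002, 0, -0.01], [0, 0, 0]],
  [0.6, [-0.003, 0, -0.015], [0, 0, 0]],
  [0.6, [-0.005, 0.001, -0.024], [0, 0, 0]],
  [0.6, [-0.006, 0.001, -0.03], [0, 0, 0]],
  [0.6, [-0.006, 0.001, -0.03], [0, 0, 0]],
])

```text
clock: 24.8
eef_pos: [481.1, -341.6, 147.7]
orientation: [0.004, 0.991, -0.081, -0.109]
ft_force: [0.4, -1.4, 0.2]
width: 73.5
```

drive_tool([
  [0.6, [-0.006, 0.001, -0.03], [0, 0, 0]],
  [0.6, [-0.006, 0.001, -0.03], [0, 0, 0]],
  [0.6, [-0.004, 0, -0.02], [0, 0, 0]],
  [0.6, [0, 0, 0], [0, 0, 0]],
  [0.6, [0, 0, 0], [0, 0, 0]],
  [0.6, [0, 0, 0], [0, 0, 0]],
  [0.6, [0, 0, 0], [0, 0, 0]],
  [0.6, [0, 0, 0], [0, 0, 0]],
])

```text
clock: 25.47
eef_pos: [482.1, -341.4, 225.5]
orientation: [0.004, 0.991, -0.081, -0.111]
ft_force: [-0.9, -0.0, 0.9]
width: 73.4
```

Run:
```python
from h import *
from workcell import bot,viewer
st=bot.state();print(st['clock'],st['eef_pos'],st['ft_force'],st['width'],st['joint_vel'].round(3))
for c in("wrist","scene","top"):
    cv2.imwrite(f"pics/{c}20.png",viewer.capture(c)[:,:,::-1])
a=cv2.imread("pics/scene20.png");cv2.imwrite("pics/scene20z.png",cv2.resize(a[180:260,220:340],None,fx=6,fy=6,interpolation=cv2.INTER_CUBIC))
```

```text
25.4667 [ 482.06483406 -341.41331842  225.54118283] [-0.85798857 -0.04254925  0.88538841] 73.43198428200982 [ 0.001 -0.001 -0.009 -0.    -0.001  0.   ]
```

View pics/wrist20.png

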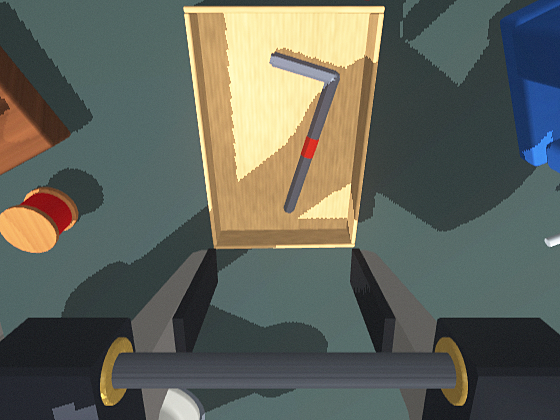

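View pics/scene20.png

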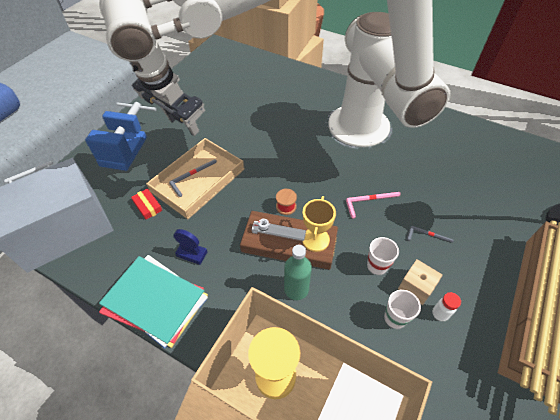

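View pics/scene20z.png

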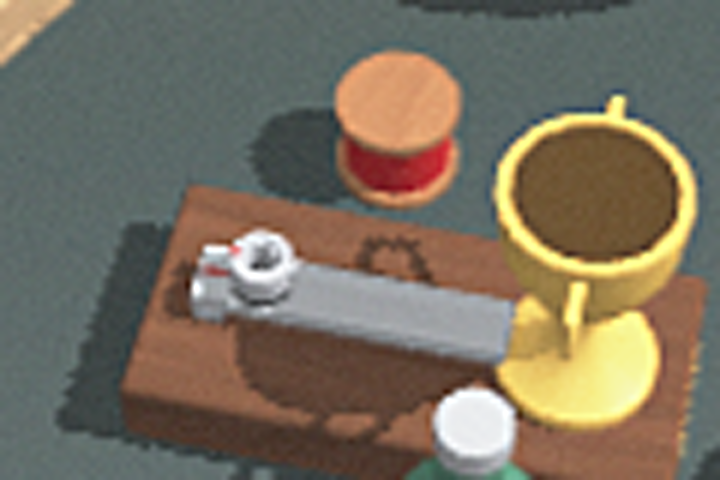

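View pics/top20.png

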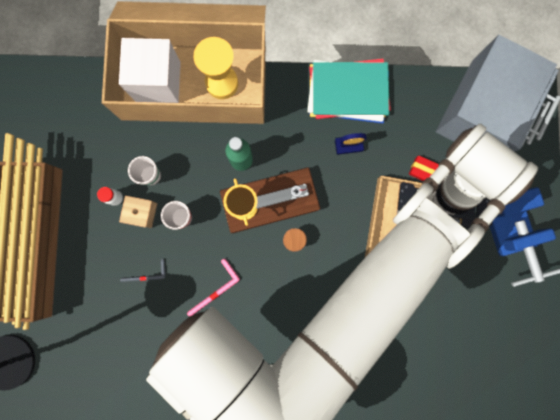

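Run:
```python
from h import *
d=np.load("m16.npz"); m={k:d[k] for k in d}
f=lambda x,y,z:atz("wrist",(225+x/6,y/6),z,m)
c=(f(178,155,78)+f(452,155,78)+f(305,300,78)+f(325,12,78))/4;print(c)
for q in(f(423,198,78),f(512,138,58)): v=q-c;print(q.round(1),np.degrees(np.arctan2(v[1],v[0])))
for a,b,z in(((400,190),(448,207),78),((457,125),(567,154),58)): v=f(*b,z)-f(*a,z);print("mark dir",np.degrees(np.arctan2(v[1],v[0])))
```

```text
[565.0009626  -52.75082854  78.        ]
[567.6 -63.9  78. ] -76.90187029169962
[570.9 -74.3  58. ] -74.74170107241468
mark dir -76.72832348932332
mark dir -71.74677395039137
```

```bash
python3 -c "
from workcell import workorder
print(workorder.sign_off())"
```

```text
the job is handed in; nothing more can be done
None
```

The screw is home against its stop and the key is lying flat in the cardboard tray. I handed the job in at about 25.6 s, with the gripper clear above the tray.

I took the larger grey key from the stand and flipped it so the short arm went down into the socket. I turned the screw clockwise with the long arm as the lever, eased the lever back, drew the key out and laid it in the tray.

**Seating:** The short arm's tip came out at about 62 mm above the table, which is the height of the socket floor, with about 7 N of contact force.

**Screw home:** The turning moment was about 0.7 N m while the screw moved. It then rose to 1.2 and 1.3 N m for small further turns with no visible movement of the screw. After the key came out, the mark on the head was at -77° and the one on the strap at -75°. Before turning they were about 36° apart. The readings scatter by about 3°, and the direction of the mark lines themselves differed by about 5°, so the picture alone is less exact than the moment reading.

**One disagreement:** During the first 0.48 rad of turning the screw hardly moved, because the key had more play in the socket than the 0.15 rad stated. I turned further to make up for it.

**Other things on the table:** In the last scene and top pictures the bystanders stand where they were at the start, as far as can be seen. The arm hides part of the tray in the top view.

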